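Put the beads away in the slide-in bin

ROBOT

A 6-joint arm with a two-finger parallel gripper is mounted at the origin on the work surface. World frame = base frame: x ahead of the robot, y to its left, z up, the work surface at z = 0. Lengths are in mm, angles in degrees, forces in N, time in s.
With the tool pointing down it reaches from about 300 to 850 mm from the base axis. Payload 4.2 kg.
Tool frame: the origin (TCP) lies midway between the tips of the shut fingers; the grasp point (between the pads) lies 19 mm behind it; z points along the fingers, y is the line along which they close (so a half turn about z gives the same grasp; the last joint's range is limited). The gripper opens to 91 mm and grips with 3 to 60 N. Pads are 32 mm wide; open, the fingers measure 118 mm over their backs; the gripper's body (76 mm by 178 mm) begins 60 mm behind the grasp point.
Start: joints at [-65.088, 18.312, 89.639, -0, 72.044, -1.146], TCP at [252.593, -516.566, 213.976] pointing down, gripper open.
Joint ranges: [-177.97, 177.97], [-48.28, 115.42], [12.27, 149.76], [-77.06, 257.06], [2.81, 150.46], [-146.56, 146.56]. Speed limits (degrees/s): [147.25, 147.25, 180, 180, 180, 180].

INTERFACE

Orientations are given as [roll, pitch, yaw] about the fixed x, y, z axes, in that order (R = Rz(yaw) Ry(pitch) Rx(roll)).
In Python, from workcell import env gives the robot as it stands.
- The arm moves only by the tool send_rows, never from a script. Its argument "steps" is a list that holds one entry, the list of rows, each a list of 5 numbers: the shift along the tool's x, y, z scaled (see below), then the turn about the tool's z scaled (see below), then the opening, from 0 (shut) to 1 (fully open). In form: [[[dx, dy, dz, yaw, fingers], ...]]. A call has 1 to 5 rows; each row shifts and turns the commanded pose from where the row before left it, along the tool's axes as they then stand; what a row does not reach is not made up. The controller multiplies each number of a shift by 0.04 m and each number of a turn by 0.12 rad. A row lasts 1/12 s, in which the tool goes at most 41.7 mm and 7.16 degrees, less where a joint would pass 70% of its speed; a pose out of reach is approached as far as the arm can. A call with a number of a shift or a turn outside -1 to 1 is refused whole. A call with a gripper value outside its range is refused whole. The fingers move at their own pace and stop on an object; "squeeze" is the grip in N (left out, the last holds). Time passes only in rows, so rows that do not move let the fingers close. It gives the time, the measured TCP pose, the force, the opening and the grip force at its end, in the units of the state.
- env.state(): the state, without advancing time (a new reading comes with each control period).
- env.grab_frame(name): name is "scene" or "top" or "wrist"; returns a dict with "pixels" (420x560x3 uint8, red, green, blue), "depth" (420x560 float32, mm along the optical axis (not along the pixel's ray), 0 where there is no reading), "intrinsics" (3x3 intrinsics, pixels), "cam_to_world" (4x4, takes a point from camera to world coordinates). Camera axes: x right, y down, z forward; pixel columns grow to the right and rows downward; lengths in mm; the calibration is good to about 2 mm. A picture is of the moment at which its call begins.
- env.job_done(): hands the job in; it is judged then, once.
The state is a dict: "time_s": time; "qpos": joint angles; "qvel": joint speeds; "effort": joint torques, N m; "ee_pos": TCP position; "ee_rot": TCP orientation; "force": force on the tool from outside, world axes, zero at the start; "torque": the same for the moment, N m; "gripper_width": finger opening in mm; "gripper_force": force on a finger pad.
Only numpy, scipy, OpenCV 4.12 (cv2) and the standard library are available. Lean on these libraries where they do the work, as an engineer would, in place of code of your own. Each camera call takes 0.05 s, during which the arm holds its last target. There are 200 camera calls.

TASK

Tip all four wooden beads from the small wooden tote into the pulled-out bin of the plywood drawer unit and stand the empty tote upright on the desk. Then, with the beads in it, push the bin fully home under its cover until the spring catch clicks, and let go; leave the other things on the desk where they are.

Things in the scene. Friction and masses are not known exactly. Their poses are not given: they have to be found in the camera images.
- unit: Plywood drawer unit, fixed to the desk. Origin on the desk, on its middle line; x is the direction in which the bin is pushed home, z up. Base board 12 thick, x -75 to 260, y -90 to 90. Cover (roof): underside 90, top 100 above the desk, x 65 to 260, y -91 to 91, on side cheeks (|y| 79 to 91, x 65 to 255), closed at the back.
- cover_edge (a point): Middle of the cover's front edge, on its top (100 above the desk), at x 65 in the unit's axes. Axes as the unit's. The home bin's front face lies 25 behind this edge, so the tool has to reach in under the edge, tilted.
- bin (a joint): How far the open-topped pale wooden bin is pushed in, m: 0 fully out (front face at x -60 of the unit), 0.150 home at the stop; starts at 0 to 0.02. It slides with about 2 N; from 0.128 to 0.1395 the catch resists with up to about 8 N, beyond that it snaps over and the bin goes on to 0.150 by itself.
- bin_in (a point): Centre of the bin's inner floor, 18 above the desk; moves with the bin; axes as the unit's. Outside the bin measures 150 (x) by 138 (y) by 55 high, walls 5, rim 69 above the desk; inside 140 by 128 by 51 deep.
- bin_front (a point): Middle of the bin's plain front face (the face towards the robot, x -75 from the bin's centre), 44 above the desk; the face is 138 wide and reaches from 14 to 69 above the desk. Push here.
- catch (a joint): Spring catch in the steel block outside the unit's -y cheek at x 195. How far its nose is pushed back, m: near 0 when free, up to 0.005 while the bin's rib passes, below 0.002 when the bin is home.
- tote: Loose wooden tote, 115 long (x -60 to 55), 90 wide (y), walls 4 thick and 42 high, floor 4, handle arched over it, 160 g empty. Origin on its underside below the handle, z up. The -x end is the spout: no wall, the floor rises from x -25 to a lip at x -60, 17 high (20 degrees); beads roll out once it is tipped spout end down by more than about 25 degrees.
- tote_handle (a point): Middle of the tote's handle bar, 85 above its underside. The bar runs along the tote's y, 90 long, 12 thick (x) and 18 high (76 to 94 above the underside); grip it from above across its 12 mm. Axes as the tote's.
- tote_lip (a point): Middle of the spout's lip, at x -60, 17 above the tote's underside. Axes as the tote's.
- bead0_center (a point): Centre of a plain round wooden bead, diameter 30, 12 g, starting in the tote (four alike).
- bead1_center (a point): Centre of a plain round wooden bead, diameter 30, 12 g, starting in the tote (four alike).
- bead2_center (a point): Centre of a plain round wooden bead, diameter 30, 12 g, starting in the tote (four alike).
- bead3_center (a point): Centre of a plain round wooden bead, diameter 30, 12 g, starting in the tote (four alike).
- glue: Bystander, loose: white glue bottle with a blue cap, diameter 52, height 130, standing. Origin at the centre of its underside. Leave it.
- ruler: Bystander, loose: short flat wooden ruler, 120 x 28 x 5. Origin at the centre of its underside. Leave it.
- knife: Bystander, loose: red closed craft knife, 150 x 22 x 16, lying. Origin at the centre of its underside. Leave it.
- tape: Bystander, loose: tape dispenser, 120 x 50 x 74 high. Origin at the centre of its underside. Leave it.
- paintjar: Bystander, loose: small green glass paint jar, diameter 50, height 50. Origin at the centre of its underside. Leave it.
- sander: Bystander, loose: cork sanding block, 100 x 55 x 30. Origin at the centre of its underside. Leave it.
- penmug: Bystander, loose: empty white mug, diameter 76, height 90. Origin at the centre of its underside. Leave it.
Things that resemble listed ones, but are neither listed nor needed, are in the scene too. There is more than one size of the tote; the job needs the smaller.

How it is judged (in metres and radians):
On the way:
1. all four beads are in the bin while it is still pulled out (x of bead0_center in the frame of bin_in between -0.075 and 0.075 m and y of bead0_center in the frame of bin_in between -0.069 and 0.069 m and z of bead0_center in the frame of bin_in between 0 and 0.05 m and x of bead1_center in the frame of bin_in between -0.075 and 0.075 m and y of bead1_center in the frame of bin_in between -0.069 and 0.069 m and z of bead1_center in the frame of bin_in between 0 and 0.05 m and x of bead2_center in the frame of bin_in between -0.075 and 0.075 m and y of bead2_center in the frame of bin_in between -0.069 and 0.069 m and z of bead2_center in the frame of bin_in between 0 and 0.05 m and x of bead3_center in the frame of bin_in between -0.075 and 0.075 m and y of bead3_center in the frame of bin_in between -0.069 and 0.069 m and z of bead3_center in the frame of bin_in between 0 and 0.05 m and value of joint bin below 0.06 m), for 0.2 s.
At the end, for the whole second after the job is handed in: All four beads are in the bin; the bin is home (slide past 0.145 of 0.150 m) with the spring catch snapped back behind its rib (nose pushed back less than 2.8 mm); the tote stands upright on the desk (within 0.12 rad, underside within 8 mm of the desk top), at rest (x of bead0_center in the frame of bin_in between -0.075 and 0.075 m and y of bead0_center in the frame of bin_in between -0.069 and 0.069 m and z of bead0_center in the frame of bin_in between 0 and 0.05 m and x of bead1_center in the frame of bin_in between -0.075 and 0.075 m and y of bead1_center in the frame of bin_in between -0.069 and 0.069 m and z of bead1_center in the frame of bin_in between 0 and 0.05 m and x of bead2_center in the frame of bin_in between -0.075 and 0.075 m and y of bead2_center in the frame of bin_in between -0.069 and 0.069 m and z of bead2_center in the frame of bin_in between 0 and 0.05 m and x of bead3_center in the frame of bin_in between -0.075 and 0.075 m and y of bead3_center in the frame of bin_in between -0.069 and 0.069 m and z of bead3_center in the frame of bin_in between 0 and 0.05 m and value of joint bin above 0.145 m and value of joint catch below 0.0028 m and height (world z) of tote between -0.008 and 0.008 m and angle between tote's own z axis and vertical below 0.12 rad and linear speed of tote below 0.03 m/s); the robot touches nothing.
It fails at once if another thing on the desk is shifted by more than 40 mm (distance of any of glue, ruler, knife, tape, paintjar, sander, penmug from where it was at the start of the episode above 0.04 m).
It also fails if it takes over 67 s, if anything falls off the work surface, if the arm or the gripper's body presses on something with over 40 N, if the wrist force passes 120 N, or if a joint passes its speed limit or range.

## Working session

There is one attempt and no reset: what is moved stays moved. The work goes in short steps, Python scripts to look and compute and a tool call to move; the robot and the scene stay as the last step left them, time stands still between calls to the robot, and variables do not carry over. Pictures are saved under pics/ and viewed, at most 10 in all, crops included, and the job is handed in when it is done.

Besides the shell and the picture viewer there is one more tool, called after ">>>" as name([rows], argument=value, ...), one row to a line, values as JSON. send_rows: Moves the arm, as the interface text tells. Shifts and turns lie within -1 to 1; 1 stands for 0.04 m of shift or 0.12 rad of turn. Its arguments: {"type":"object","properties":{"steps":{"type":"array"},"squeeze":{"type":"number"}},"required":["steps"]}

```bash
ls; mkdir -p pics; cat > h.py <<'E'
import numpy as np,cv2
from workcell import env
def grab(n):
    f=env.grab_frame(n); np.savez(f'{n}.npz',**f); return f
def cloud(f):
    d=f['depth'];K=f['intrinsics'];T=f['cam_to_world']
    v,u=np.mgrid[:d.shape[0],:d.shape[1]]
    P=np.stack([(u-K[0,2])/K[0,0]*d,(v-K[1,2])/K[1,1]*d,d,np.ones_like(d)],-1)@T.T
    P=P[...,:3];P[d==0]=np.nan
    return P
def save(n,img): cv2.imwrite('pics/'+n,cv2.cvtColor(img,cv2.COLOR_RGB2BGR))
E
python3 - <<'E'
from h import *
for n in('scene','top'):
    f=grab(n);save(n+'0.png',f['pixels']);print(n,f['intrinsics'].tolist(),f['cam_to_world'].round(3).tolist(),(f['depth']==0).mean())
print(env.state())
E
```

```text
pics
scene [[511.62809882938416, 0.0, 284.3206660746255], [0.0, 511.62809882938416, 212.4916244174909], [0.0, 0.0, 1.0]] [[0.8, 0.51, -0.316, 912.505], [0.6, -0.686, 0.413, -567.152], [-0.006, -0.519, -0.854, 1214.569], [0.0, 0.0, 0.0, 1.0]] 0.003932823129251701
top [[546.6870928578342, 0.0, 286.9328395317793], [0.0, 546.6870928578342, 218.87534109483056], [0.0, 0.0, 1.0]] [[-0.005, -0.988, 0.151, 234.391], [-1.0, 0.005, -0.002, 3.352], [0.002, -0.151, -0.988, 1746.421], [0.0, 0.0, 0.0, 1.0]] 0.003826530612244898
{'time_s': 0.1, 'qpos': array([-6.50857041e+01,  1.83480010e+01,  8.96982215e+01, -4.75120150e-04,
        7.20445614e+01, -1.14742547e+00]), 'qvel': array([-0.03614286, -0.00492718, -0.23763613, -0.03699118,  0.01799733,
        0.04031533]), 'effort': array([ 5.80852575e-04, -4.13332164e+01, -2.32509434e+01,  7.29283271e-02,
        4.22065007e-02, -6.57252122e-05]), 'ee_pos': array([ 252.41698115, -516.13811572,  213.21222355]), 'ee_rot': array([-1.79909225e+02, -1.36629091e-03,  2.60618671e+01]), 'force': array([ 0.29369205, -1.38462571, -0.22786775]), 'torque': array([ 0.01986785, -0.01814528,  0.03232922]), 'gripper_force': 0.0, 'gripper_width': 91.3024856887235}
```

View pics/scene0.png

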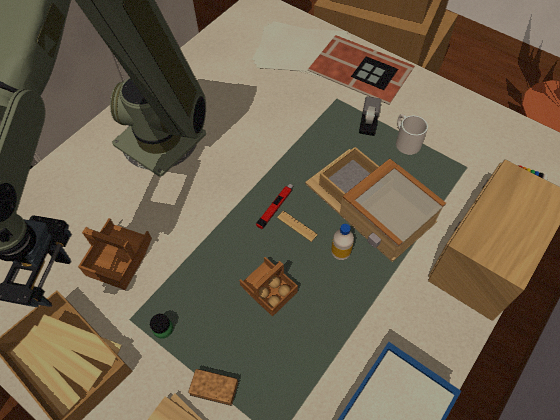

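View pics/top0.png

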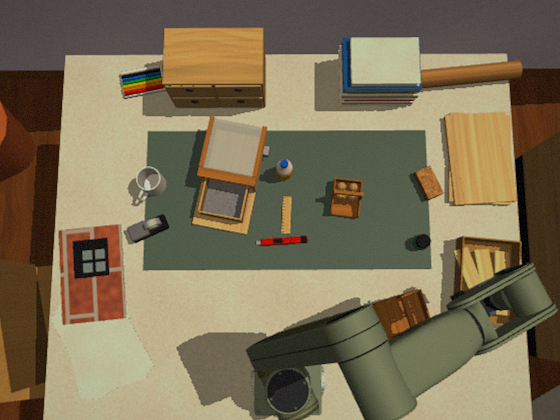

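The scene picture shows two totes: one with beads at scene (268,287) / top (346,198), and a larger empty one at scene (115,253) / top (403,312). The one holding the beads is also the smaller, so it's the one meant. The drawer unit is at top (228,180), with the glue bottle beside it at (285,168). I'll confirm with one enlarged crop and measure from both views.

```bash
python3 - <<'E'
from h import *
cl={}
for n in('scene','top'):
    f=dict(np.load(n+'.npz'));P=cloud(f);cl[n]=P
    print(n,'desk z',np.nanmedian(P[...,2][np.abs(P[...,2])<15]))
    X,Y,Z=P[...,0],P[...,1],P[...,2]
    def rect(name,m):
        q=P[m].astype(np.float32)
        # biggest component in the image
        c,l,s,_=cv2.connectedComponentsWithStats(m.astype(np.uint8)); i=1+s[1:,4].argmax(); q=P[l==i].astype(np.float32)
        (cx,cy),(w,h),a=cv2.minAreaRect(q[:,:2]); print(n,name,len(q),'c',round(cx,1),round(cy,1),'wh',round(w,1),round(h,1),'ang',round(a,2),'z',np.percentile(q[:,2],[5,50,95]).round(1))
    u,v={'scene':(268,287),'top':(346,198)}[n]
    V,U=np.mgrid[:420,:560]
    near=(abs(U-u)<45)&(abs(V-v)<45)
    rect('tote all',near&(Z>12)&(Z<110)); rect('tote handle',near&(Z>82)&(Z<110)); rect('wall top',near&(Z>37)&(Z<48))
    u,v={'scene':(380,195),'top':(228,180)}[n]; near=(abs(U-u)<80)&(abs(V-v)<70)
    rect('roof',near&(Z>93)&(Z<108)); rect('binrim',near&(Z>62)&(Z<76)); rect('base',near&(Z>7)&(Z<16));rect('binfloor',near&(Z>16.3)&(Z<21))
    rgb=f['pixels']; 
    u,v={'scene':(268,287),'top':(346,198)}[n]
    a=cv2.resize(rgb[v-40:v+40,u-45:u+45],None,fx=4.4,fy=4.4,interpolation=cv2.INTER_CUBIC)
    u,v={'scene':(350,190),'top':(240,185)}[n]
    b=cv2.resize(rgb[v-70:v+70,u-80:u+80],(396,346)); b=cv2.resize(b,(a.shape[1],a.shape[0]-60))
    cl[n+'i']=np.vstack([a[:300],b[:290]])
save('crop1.png',np.hstack([cl['scenei'],cl['topi']]))
E
```

```text
scene desk z 1.0813219761838582Traceback (most recent call last):
  File "<stdin>", line 15, in <module>
  File "<stdin>", line 11, in rect
cv2.error: OpenCV(4.12.0) /io/opencv/modules/imgproc/src/convhull.cpp:143: error: (-215:Assertion failed) total >= 0 && (depth == CV_32F || depth == CV_32S) in function 'convexHull'
```

```bash
cat > m.py <<'E'
from h import *
cl={}
V,U=np.mgrid[:420,:560]
for n in('scene','top'):
    f=dict(np.load(n+'.npz'));P=cloud(f)
    Z=P[...,2]
    def rect(name,m):
        c,l,s,_=cv2.connectedComponentsWithStats(m.astype(np.uint8))
        if c<2: print(n,name,'none');return
        i=1+s[1:,4].argmax(); q=P[l==i]
        (cx,cy),(w,h),a=cv2.minAreaRect(np.ascontiguousarray(q[:,:2],dtype=np.float32)); print(n,name,len(q),'c',round(cx,1),round(cy,1),'wh',round(w,1),round(h,1),'ang',round(a,2),'z',np.percentile(q[:,2],[5,50,95]).round(1))
    u,v={'scene':(268,287),'top':(346,198)}[n]
    near=(abs(U-u)<45)&(abs(V-v)<45)
    rect('tote all',near&(Z>12)&(Z<110)); rect('tote handle',near&(Z>82)&(Z<110)); rect('wall top',near&(Z>37)&(Z<48))
    rgb=f['pixels']; a=cv2.resize(rgb[v-34:v+34,u-45:u+45],None,fx=4.4,fy=4.4,interpolation=cv2.INTER_CUBIC)
    u,v={'scene':(380,195),'top':(228,180)}[n]; near=(abs(U-u)<80)&(abs(V-v)<70)
    rect('roof',near&(Z>93)&(Z<108)); rect('binrim',near&(Z>62)&(Z<76)); rect('base',near&(Z>7)&(Z<16));rect('binfloor',near&(Z>16.3)&(Z<21))
    b=cv2.resize(rgb[v-55:v+75,u-80:u+80],(396,300))
    cl[n]=np.vstack([a[:298],b])
save('crop1.png',np.hstack([cl['scene'],cl['top']]))
E
python3 m.py
```

```text
scene tote all 1416 c 568.5 -187.4 wh 92.6 118.2 ang 82.66 z [13.7 32.1 95. ]
scene tote handle 234 c 571.5 -187.8 wh 91.7 14.8 ang 83.5 z [84.5 93.1 97.9]
scene wall top 209 c 569.5 -187.9 wh 90.9 115.4 ang 83.1 z [37.9 42.1 45.8]
scene roof 4430 c 703.4 172.1 wh 187.4 196.8 ang 78.3 z [ 94.   97.8 103. ]
scene binrim 288 c 549.2 204.1 wh 145.5 94.6 ang 78.03 z [62.9 68.2 73.1]
scene base 436 c 496.6 177.8 wh 114.5 236.2 ang 28.25 z [ 8.2 12.4 15.5]
scene binfloor 445 c 543.9 220.4 wh 104.1 71.8 ang 78.56 z [16.7 18.9 20.7]
top tote all 741 c 567.8 -188.4 wh 90.5 119.3 ang 82.8 z [13.9 31.5 95.9]
top tote handle 136 c 570.5 -188.9 wh 90.1 15.6 ang 82.72 z [ 85.7  92.7 101.4]
top wall top 21 c 533.3 -227.1 wh 4.7 54.3 ang 83.86 z [39.1 41.8 47.8]
top roof 3047 c 702.4 171.4 wh 183.4 197.0 ang 78.46 z [ 93.8  98.2 104.6]
top binrim 133 c 536.6 240.1 wh 162.7 81.1 ang 36.54 z [63.4 68.1 74.6]
top base 683 c 536.8 206.3 wh 187.9 154.6 ang 81.01 z [ 7.8 11.8 15.6]
top binfloor 226 c 573.7 221.4 wh 84.4 106.9 ang 77.45 z [16.8 18.8 20.7]
```

View pics/crop1.png

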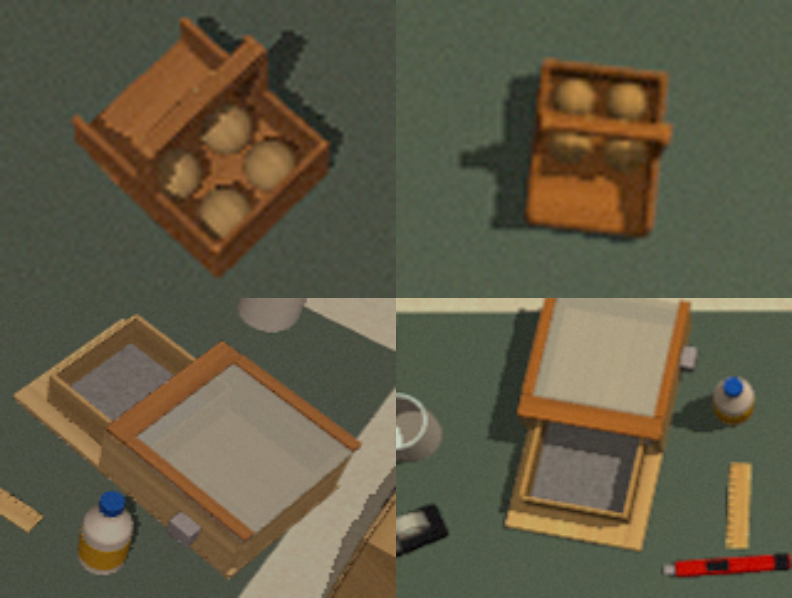

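The crop confirms the choice: the small tote holds four beads (about (190,165) in the left panel). Its spout faces the robot and its rear points along world +x at about -7°. The bin is pulled out, and the glue bottle stands on the unit's -y side.

Heights from both views match the text: handle about 93, roof about 98, rim about 68.

The interface can't tilt the tool, so I plan to:
1. Grip the handle bar.
2. Tip the tote by resting its rear underside on the roof's front edge.
3. Use the tote's rear end to push the bin home under the cover.

Moving above the handle now.

>>> send_rows([
  [[0.717, -0.258, 0, 0, 1], [0.717, -0.258, 0, 0, 1], [0.717, -0.258, 0, 0, 1], [0.717, -0.258, 0, 0, 1], [0.717, -0.258, 0, 0, 1]],
])

```text
time_s: 0.52
ee_pos: [359.3, -405.9, 213.5]
ee_rot: [-179.9, 0.0, 26.0]
force: [1.3, 0.6, -0.9]
gripper_width: 91.3
gripper_force: 0.0
```

>>> send_rows([
  [[0.717, -0.258, 0, 0, 1], [0.717, -0.258, 0, 0, 1], [0.717, -0.258, 0, 0, 1], [0.717, -0.258, 0, 0, 1], [0.717, -0.258, 0, 0, 1]],
])

```text
time_s: 0.93
ee_pos: [465.5, -296.5, 213.6]
ee_rot: [-180.0, 0.0, 26.1]
force: [0.3, -0.4, -0.4]
gripper_width: 91.2
gripper_force: 0.0
```

>>> send_rows([
  [[0.717, -0.258, 0, 0, 1], [0.717, -0.258, 0, 0, 1], [0.717, -0.258, 0, 0, 1], [0.717, -0.258, 0, 0, 1], [0.717, -0.258, 0, 0, 1]],
])

```text
time_s: 1.35
ee_pos: [571.7, -187.2, 213.5]
ee_rot: [-180.0, 0.0, 26.1]
force: [1.3, 0.3, -1.2]
gripper_width: 91.4
gripper_force: 0.0
```

>>> send_rows([
  [[0, 0, 0, -0.92, 1], [0, 0, 0, -0.92, 1], [0, 0, 0, -0.92, 1], [0, 0, 0, -0.92, 1], [0, 0, 0, -0.92, 1]],
])

```text
time_s: 1.77
ee_pos: [570.9, -188.2, 213.3]
ee_rot: [-179.9, 0.0, 58.0]
force: [0.0, -0.7, -0.5]
gripper_width: 91.0
gripper_force: 0.0
```

>>> send_rows([
  [[0, 0, 0, -0.92, 0.5], [0, 0, 0, -0.92, 0.5], [0, 0, 0, -0.92, 0.5], [0, 0, 0, -0.92, 0.5], [0, 0, 0, 0, 0.5]],
])

```text
time_s: 2.18
ee_pos: [570.8, -188.4, 213.4]
ee_rot: [-179.9, -0.0, 83.1]
force: [-0.2, 0.1, -0.0]
gripper_width: 60.7
gripper_force: 0.0
```

```bash
python3 - <<'E'
from h import *
f=grab('wrist');save('wrist1.png',f['pixels']);P=cloud(f);Z=P[...,2]
s=env.state();print(s['time_s'],s['ee_pos'],s['ee_rot'],s['gripper_width'])
m=((Z>86)&(Z<104)).astype(np.uint8)
c,l,st,_=cv2.connectedComponentsWithStats(m)
for i in range(1,c):
    if st[i,4]>300:
        q=P[l==i];print(st[i],cv2.minAreaRect(np.ascontiguousarray(q[:,:2],dtype=np.float32)),np.median(q[:,2]))
# unit: rim in unit frame
a=np.deg2rad(-11.65);R=np.array([[np.cos(a),np.sin(a)],[-np.sin(a),np.cos(a)]])
for n in('scene','top'):
    P=cloud(dict(np.load(n+'.npz')));q=P[(P[...,2]>60)&(P[...,2]<75)]
    q=np.c_[(q[:,:2]-[543.8,204.6])@R.T,q[:,2]]
    q=q[(abs(q[:,1])<95)&(q[:,0]>-90)&(q[:,0]<60)]
    print(n,'rim x',np.percentile(q[:,0],[1,5,10,20]),'y',np.percentile(q[:,1],[2,98]))
    q=P[(P[...,2]>93)&(P[...,2]<105)];q=(q[:,:2]-[543.8,204.6])@R.T;q=q[(abs(q[:,1])<95)&(q[:,0]>30)&(q[:,0]<280)]
    print(n,'roof x',np.percentile(q[:,0],[.5,2,99.5]),'y',np.percentile(q[:,1],[1,99]))
E
```

```text
2.2333 [ 570.84004047 -188.43433491  213.51965815] [-1.79952254e+02 -8.83167598e-03  8.28559837e+01] 56.978467043693456
[ 270  156   15   92 1180] ((569.9891967773438, -190.72039794921875), (90.61983489990234, 13.315185546875), 82.68293762207031) 95.86309056700563
scene rim x [-41.26941666 -39.87672219 -38.60050977 -37.15519412] y [-70.15154262  69.28918571]
scene roof x [ 66.63248534  70.00960912 259.97363989] y [-90.55805039  90.33264023]
top rim x [-41.90527417 -41.28764145 -40.66123119 -39.36088042] y [-70.07169873  67.98878763]
top roof x [ 65.0575192   67.52336318 258.78418801] y [-90.1084922   89.15039483]
```

View pics/wrist1.png

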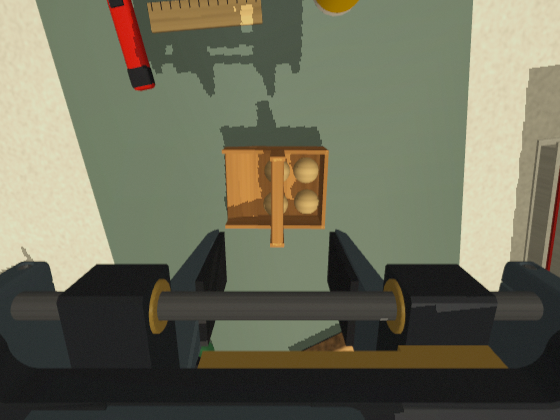

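The wrist view shows the tote below at (275,190), with its bar at (278,200) between the open fingers and the spout on the left. A third measurement puts the bar at (570,-190). I'll descend and grip it.

>>> send_rows([
  [[0, 0, 0.7, 0, 0.5], [0, 0, 0.7, 0, 0.5], [0, 0, 0.7, 0, 0.5], [0, 0, 0.7, 0, 0.5], [0, 0, 0.5, 0, 0.5]],
])

```text
time_s: 2.65
ee_pos: [569.8, -188.1, 79.3]
ee_rot: [-179.8, -0.0, 82.8]
force: [-0.3, 0.4, 0.3]
gripper_width: 45.8
gripper_force: 0.0
```

>>> send_rows([
  [[0, 0, 0.38, 0, 0.5], [0, 0, 0, 0, 0], [0, 0, 0, 0, 0], [0, 0, 0, 0, 0], [0, 0, 0, 0, 0]],
], squeeze=15)

```text
time_s: 3.07
ee_pos: [572.1, -188.9, 68.3]
ee_rot: [179.8, 0.0, 82.9]
force: [-0.0, 0.3, 0.5]
gripper_width: 21.9
gripper_force: 0.0
```

>>> send_rows([
  [[0, 0, 0, 0, 0], [0, 0, 0, 0, 0], [0, 0, 0, 0, 0], [0, 0, -0.1, 0, 0], [0, 0, -0.2, 0, 0]],
])

```text
time_s: 3.48
ee_pos: [570.0, -188.2, 78.0]
ee_rot: [-179.8, -0.0, 83.0]
force: [-0.2, -0.3, -2.2]
gripper_width: 12.2
gripper_force: 15.0
```

>>> send_rows([
  [[0, 0, -0.3, 0, 0], [0, 0, -0.3, 0, 0], [0, 0, -0.3, 0, 0], [0, 0, -0.3, 0, 0], [0, 0, -0.3, 0, 0]],
])

```text
time_s: 3.9
ee_pos: [570.8, -188.4, 139.5]
ee_rot: [-180.0, -0.0, 83.0]
force: [0.3, -0.0, -1.9]
gripper_width: 12.3
gripper_force: 15.0
```

Gripped: 12.2 mm wide, and about 2 N of extra load. I'll carry the tote high to the bin, then turn it so the spout faces inward. Its rear can then tip on the bin's front rim and the beads will roll in under the cover.

>>> send_rows([
  [[0, 0, -0.35, 0, 0], [0, 0, -0.4, 0, 0], [0, 0, -0.4, 0, 0], [0, 0, -0.4, 0, 0], [0, 0, -0.4, 0, 0]],
])

```text
time_s: 4.32
ee_pos: [570.7, -188.3, 217.8]
ee_rot: [-180.0, -0.0, 83.0]
force: [-0.2, -0.2, -2.2]
gripper_width: 11.9
gripper_force: 15.0
```

>>> send_rows([
  [[0, 0, -0.4, 0, 0], [0.1, -0.02, -0.3, 0, 0], [0.2, -0.04, -0.1, 0, 0], [0.35, -0.07, 0, 0, 0], [0.403, -0.076, 0, 0, 0]],
])

```text
time_s: 4.73
ee_pos: [567.4, -144.7, 248.2]
ee_rot: [-179.9, -0.0, 82.9]
force: [0.3, -0.2, -2.4]
gripper_width: 11.6
gripper_force: 15.0
```

>>> send_rows([
  [[0.403, -0.076, 0, 0, 0], [0.403, -0.076, 0, 0, 0], [0.403, -0.076, 0, 0, 0], [0.403, -0.076, 0, 0, 0], [0.403, -0.076, 0, 0, 0]],
])

```text
time_s: 5.15
ee_pos: [561.5, -61.7, 247.5]
ee_rot: [-179.8, -0.0, 83.0]
force: [0.4, 0.5, -1.8]
gripper_width: 12.0
gripper_force: 15.0
```

>>> send_rows([
  [[0.403, -0.076, 0, 0, 0], [0.403, -0.076, 0, 0, 0], [0.403, -0.076, 0, 0, 0], [0.403, -0.076, 0, 0, 0], [0.403, -0.076, 0, 0, 0]],
])

```text
time_s: 5.57
ee_pos: [556.1, 20.0, 247.5]
ee_rot: [-179.8, -0.0, 83.0]
force: [-0.3, -1.0, -1.4]
gripper_width: 11.8
gripper_force: 15.0
```

>>> send_rows([
  [[0.403, -0.076, 0, 0, 0], [0.403, -0.076, 0, 0, 0], [0.403, -0.076, 0, 0, 0], [0.403, -0.076, 0, 0, 0], [0.403, -0.076, 0, 0, 0]],
])

```text
time_s: 5.98
ee_pos: [550.7, 101.6, 247.5]
ee_rot: [-179.8, 0.0, 83.0]
force: [0.1, -0.8, -2.4]
gripper_width: 11.8
gripper_force: 15.0
```

>>> send_rows([
  [[0.403, -0.076, 0, 0, 0], [0.403, -0.076, 0, 0, 0], [0.403, -0.076, 0, 0, 0], [0.403, -0.076, 0, 0, 0], [0.403, -0.076, 0, 0, 0]],
])

```text
time_s: 6.4
ee_pos: [545.3, 183.3, 247.5]
ee_rot: [-179.8, 0.0, 83.0]
force: [0.1, 0.2, -2.2]
gripper_width: 11.6
gripper_force: 15.0
```

```bash
python3 - <<'E'
from h import *
s=env.state();print(s['qpos'].round(1),s['ee_pos'],s['ee_rot'],s['gripper_width'],s['force'])
E
```

```text
[17.4 17.4 86.2  0.  76.6 24.4] [545.32543629 183.30438432 247.47366657] [-1.79841354e+02  4.42938494e-02  8.30283307e+01] 11.572194599939012 [ 0.12555235  0.20412611 -2.16263167]
```

>>> send_rows([
  [[0.3, -0.05, 0, 0, 0], [0.2, 0, 0, -0.2, 0], [0.02, 0, 0, -0.5, 0], [0, 0, 0, -0.8, 0], [0, 0, 0, -0.95, 0]],
])

```text
time_s: 6.82
ee_pos: [547.1, 202.9, 248.1]
ee_rot: [-179.9, 0.0, 100.2]
force: [0.6, -0.2, -1.6]
gripper_width: 11.9
gripper_force: 15.0
```

>>> send_rows([
  [[0, 0, 0, -0.95, 0], [0, 0, 0, -0.95, 0], [0, 0, 0, -0.95, 0], [0, 0, 0, -0.95, 0], [0, 0, 0, -0.95, 0]],
])

```text
time_s: 7.23
ee_pos: [547.2, 202.5, 248.2]
ee_rot: [-179.9, -0.0, 132.9]
force: [0.0, 0.3, -2.3]
gripper_width: 12.1
gripper_force: 15.0
```

>>> send_rows([
  [[0, 0, 0, -0.95, 0], [0, 0, 0, -0.95, 0], [0, 0, 0, -0.95, 0], [0, 0, 0, -0.95, 0], [0, 0, 0, -0.95, 0]],
])

```text
time_s: 7.65
ee_pos: [547.2, 202.5, 248.2]
ee_rot: [-179.9, -0.0, 165.5]
force: [0.6, 0.0, -1.4]
gripper_width: 11.8
gripper_force: 15.0
```

>>> send_rows([
  [[0, 0, 0, -0.95, 0], [0, 0, 0, -0.95, 0], [0, 0, 0, -0.95, 0], [0, 0, 0, -0.95, 0], [0, 0, 0, -0.95, 0]],
])

```text
time_s: 8.07
ee_pos: [547.1, 202.5, 248.2]
ee_rot: [-180.0, -0.1, -161.8]
force: [-0.0, -0.6, -2.9]
gripper_width: 11.9
gripper_force: 15.0
```

>>> send_rows([
  [[0, 0, 0, -0.95, 0], [0, 0, 0, -0.95, 0], [0, 0, 0, -0.95, 0], [0, 0, 0, -0.95, 0], [0, 0, 0, -0.95, 0]],
])

```text
time_s: 8.48
ee_pos: [547.2, 202.5, 248.2]
ee_rot: [180.0, -0.1, -129.2]
force: [-0.0, 0.1, -2.2]
gripper_width: 11.9
gripper_force: 15.0
```

>>> send_rows([
  [[0, 0, 0, -0.95, 0], [0, 0, 0, -0.95, 0], [0, 0, 0, -0.75, 0], [0, 0, 0, -0.5, 0], [0, 0, 0, -0.2, 0]],
])

```text
time_s: 8.9
ee_pos: [547.2, 202.5, 248.2]
ee_rot: [180.0, -0.1, -106.3]
force: [0.3, 0.8, -1.6]
gripper_width: 12.0
gripper_force: 15.0
```

```bash
python3 - <<'E'
from h import *
s=env.state();print(s['qpos'].round(1),s['ee_pos'],s['ee_rot'],s['gripper_width'],s['force'])
f=grab('scene');save('s2.png',f['pixels'])
E
```

```text
[  19.2   18.    85.1   -0.    77.  -144.5] [547.21580354 202.51823109 248.23426182] [ 1.79960953e+02 -5.00784688e-02 -1.06344532e+02] 11.98420998711044 [ 0.26768488  0.78583027 -1.62855184]
```

View pics/s2.png

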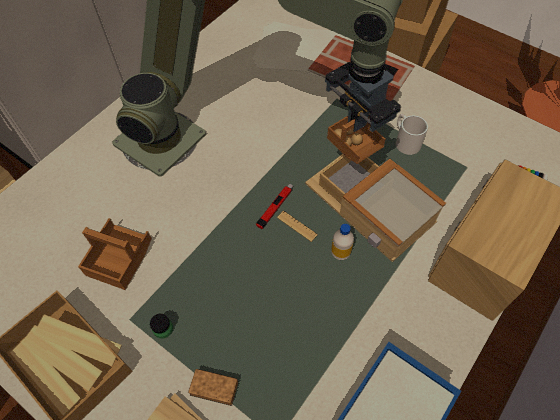

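The scene picture shows the turned tote hanging level over the bin at about (355,140), spout inward and beads still inside. Lowering it onto the front rim with a lighter grip.

>>> send_rows([
  [[0, 0, 0.2, 0, 0], [0, 0, 0.4, 0, 0], [0, 0, 0.4, 0, 0], [0, 0, 0.4, 0, 0], [0, 0, 0.4, 0, 0]],
])

```text
time_s: 9.37
ee_pos: [547.2, 202.5, 175.3]
ee_rot: [180.0, -0.0, -106.6]
force: [-0.9, 0.3, -1.7]
gripper_width: 12.0
gripper_force: 15.0
```

>>> send_rows([
  [[0, 0, 0.4, 0, 0], [0, 0, 0.3, 0, 0], [0, 0, 0.2, 0, 0], [0, 0, 0.1, 0, 0], [0, 0, 0, 0, 0]],
], squeeze=8)

```text
time_s: 9.78
ee_pos: [543.0, 203.3, 136.0]
ee_rot: [179.5, -0.1, -106.6]
force: [-9.6, 1.7, 8.5]
gripper_width: 13.8
gripper_force: 8.0
```

>>> send_rows([
  [[0, 0, 0.06, 0, 0], [-0.005, -0.06, 0.06, 0, 0], [-0.005, -0.06, 0.06, 0, 0], [-0.005, -0.06, 0.06, 0, 0], [-0.005, -0.06, 0.06, 0, 0]],
])

```text
time_s: 10.2
ee_pos: [553.4, 201.7, 125.6]
ee_rot: [179.6, -0.0, -106.6]
force: [-10.6, 2.6, 10.8]
gripper_width: 12.4
gripper_force: 8.0
```

Contact came too early: the spout end at x of about 63 touches the cover's front edge at 65, which explains the push in -x. I'll back up, move outward and check the grip.

>>> send_rows([
  [[0, 0.1, -0.1, 0, 0], [0.01, 0.2, -0.2, 0, 0], [0.01, 0.2, -0.2, 0, 0], [0.01, 0.15, -0.2, 0, 0], [0, 0, 0, 0, 0]],
])

```text
time_s: 10.62
ee_pos: [531.4, 207.5, 155.0]
ee_rot: [-179.9, 0.1, -106.5]
force: [0.1, 0.4, -1.9]
gripper_width: 11.7
gripper_force: 8.0
```

```bash
python3 - <<'E'
from h import *
s=env.state();print(s['qpos'].round(1),s['ee_pos'],s['ee_rot'],s['gripper_width'],s['force'])
f=grab('scene');f2=grab('wrist');save('s3.png',np.hstack([cv2.resize(f['pixels'][90:250,270:470],(400,320)),cv2.resize(f2['pixels'],(400,320))]))
P=cloud(f);a=np.deg2rad(-11.65);R=np.array([[np.cos(a),np.sin(a)],[-np.sin(a),np.cos(a)]])
q=P[90:250,270:470].reshape(-1,3);q=np.c_[(q[:,:2]-[543.8,204.6])@R.T,q[:,2]]
m=(q[:,2]>60)&(q[:,2]<75)&(abs(q[:,1])<80)&(abs(q[:,1])>60)&(q[:,0]<60)&(q[:,0]>-80);print('rim',np.percentile(q[m,0],[2,5,10]))
E
```

```text
[  20.2   20.3   95.6    0.    63.9 -143.4] [531.43205908 207.51740111 154.99684947] [-1.79854384e+02  1.13854431e-01 -1.06467782e+02] 11.708483297071584 [ 0.10386565  0.35879297 -1.91774939]
rim [-38.29664135 -35.23735138 -29.44252864]
```

View pics/s3.png

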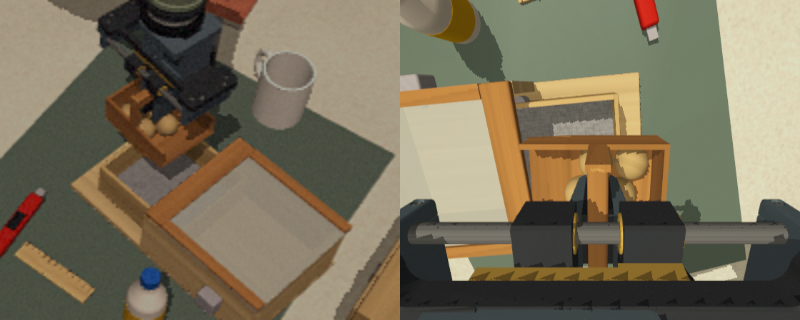

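The tote is still held level with the beads at its rear (left panel (155,125)), and the bin is still out at about 0.02. I'll start the tip from further out, with a 5 N squeeze.

>>> send_rows([
  [[0, 0, 0.15, 0, 0], [0, 0, 0.15, 0, 0], [0, 0, 0.15, 0, 0], [0, 0, 0.06, 0, 0], [0, 0, 0.04, 0, 0]],
], squeeze=5)

```text
time_s: 11.13
ee_pos: [531.3, 206.6, 129.4]
ee_rot: [179.9, -0.1, -106.5]
force: [0.5, 0.5, -2.8]
gripper_width: 11.9
gripper_force: 5.0
```

>>> send_rows([
  [[-0.005, -0.062, 0.03, 0, 0], [-0.005, -0.062, 0.03, 0, 0], [-0.005, -0.062, 0.03, 0, 0], [-0.005, -0.062, 0.03, 0, 0], [-0.005, -0.062, 0.03, 0, 0]],
])

```text
time_s: 11.55
ee_pos: [544.4, 204.2, 124.8]
ee_rot: [-180.0, 0.0, -106.5]
force: [0.2, 0.6, -2.4]
gripper_width: 11.6
gripper_force: 5.0
```

>>> send_rows([
  [[0.01, 0.14, 0, 0, 0], [0.01, 0.14, 0, 0, 0], [0, 0, 0.05, 0, 0], [0, 0, 0.05, 0, 0], [0, 0, 0.05, 0, 0]],
])

```text
time_s: 11.97
ee_pos: [532.8, 206.8, 118.7]
ee_rot: [-180.0, 0.0, -106.5]
force: [0.2, 0.5, -1.1]
gripper_width: 12.1
gripper_force: 5.0
```

>>> send_rows([
  [[0, 0, 0.05, 0, 0], [0, 0, 0.05, 0, 0], [0, 0, 0.05, 0, 0], [0, 0, 0.0, 0, 0], [0, 0, 0, 0, 0]],
])

```text
time_s: 12.38
ee_pos: [532.9, 206.7, 112.5]
ee_rot: [180.0, -0.0, -106.5]
force: [-1.0, 0.6, -1.8]
gripper_width: 11.8
gripper_force: 5.0
```

```bash
python3 - <<'E'
from h import *
s=env.state();print(s['ee_pos'],s['gripper_width'],s['force'])
a=np.deg2rad(-11.65);R=np.array([[np.cos(a),np.sin(a)],[-np.sin(a),np.cos(a)]])
def uf(P): q=P.reshape(-1,3); return np.c_[(q[:,:2]-[543.8,204.6])@R.T,q[:,2]]
# tote colour (reddish brown) points in unit frame, height vs x along tote on the -y side wall top
f=grab('scene');q=uf(cloud(f));rgb=f['pixels'].reshape(-1,3).astype(int)
m=(abs(q[:,1])<58)&(q[:,0]>-75)&(q[:,0]<62)&(q[:,2]>72)&(q[:,2]<130)
for y0,y1 in((-58,-36),(36,58)):
  for x0 in range(-75,62,10):
    k=m&(q[:,0]>=x0)&(q[:,0]<x0+10)&(q[:,1]>y0)&(q[:,1]<y1)
    if k.sum()>3: print(y0,x0,k.sum(),np.percentile(q[k,2],[10,50,90]).round(1),np.median(rgb[k],0))
save('s4.png',cv2.resize(f['pixels'][90:220,290:450],(640,520)))
E
```

```text
[532.94716549 206.69619502 112.5440685 ] 11.760049650387419 [-0.99014351  0.60579198 -1.83534628]
-58 -65 6 [ 97.6 107.  114.5] [83. 49. 24.]
-58 -55 12 [ 86.9 104.3 119.5] [80.5 49.  24. ]
-58 -45 21 [ 84.7 103.8 117.2] [81. 48. 24.]
-58 -35 21 [ 78.1  90.9 118.1] [84. 50. 27.]
-58 -25 23 [ 81.6 105.8 124.1] [81. 49. 26.]
-58 -15 31 [ 87.7 106.4 123.5] [82. 47. 23.]
-58 -5 28 [ 81.6  99.8 118. ] [83.5 51.  26.5]
-58 5 25 [ 82.2 103.7 117.9] [82. 51. 25.]
-58 15 29 [ 83.3 103.  117.2] [85. 52. 29.]
-58 25 22 [ 89.1 107.5 119.9] [84. 49. 27.]
-58 35 26 [ 92.5 103.4 117. ] [82.5 49.5 26. ]
-58 45 7 [ 91.2  93.4 106.8] [94. 58. 33.]
36 -15 5 [79.5 80.8 83.2] [73. 45. 20.]
36 -5 4 [79.8 81.5 83.2] [76.  47.5 28. ]
36 15 4 [86.3 86.5 86.8] [75.5 44.  21.5]
36 25 19 [ 85.1  91.1 101.4] [64. 39. 21.]
36 35 27 [ 91.5 103.3 119.5] [56. 35. 18.]
36 45 27 [ 93.  106.2 120.4] [79. 51. 28.]
```

View pics/s4.png

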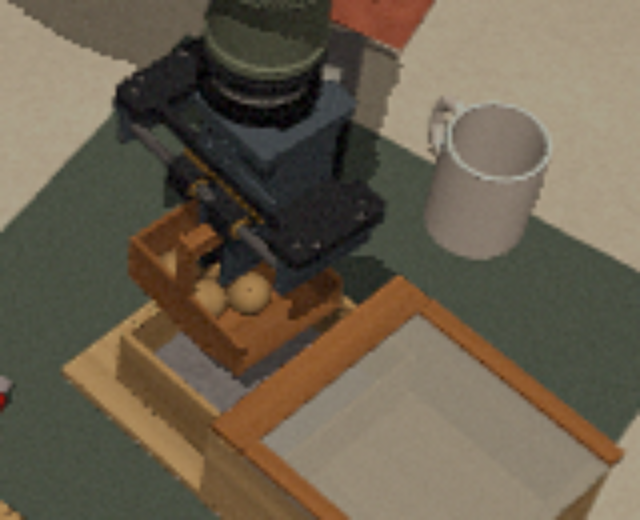

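The close-up shows the tote, still with its beads, riding high between the fingers. From the cloud its underside is at TCP-33 instead of TCP-66, so the contact slid it up. I'll put it down in the free area in front of the unit and regrip at the right height. The regrip uses a half turn of the tool, which also frees the last joint.

>>> send_rows([
  [[0, 0, -0.2, 0, 0], [0, 0, -0.35, 0, 0], [0, 0, -0.45, 0, 0], [0, 0, -0.45, 0, 0], [0, 0.1, -0.45, 0, 0]],
], squeeze=12)

```text
time_s: 12.85
ee_pos: [529.7, 207.8, 190.3]
ee_rot: [-179.9, 0.0, -106.5]
force: [0.3, 0.1, -2.2]
gripper_width: 11.8
gripper_force: 12.0
```

>>> send_rows([
  [[0.05, 0.2, 0, 0, 0], [0.06, 0.35, 0, 0, 0], [0.06, 0.4, 0, 0, 0], [0.06, 0.4, 0, 0, 0], [0.06, 0.4, 0, 0, 0]],
])

```text
time_s: 13.27
ee_pos: [457.0, 216.3, 188.1]
ee_rot: [179.9, -0.0, -106.5]
force: [-0.1, 0.7, -1.3]
gripper_width: 11.7
gripper_force: 12.0
```

>>> send_rows([
  [[0.06, 0.4, 0, 0, 0], [0.06, 0.4, 0, 0, 0], [0.06, 0.4, 0.1, 0, 0], [0.06, 0.3, 0.2, 0, 0], [0, 0.1, 0.4, 0, 0]],
])

```text
time_s: 13.68
ee_pos: [392.8, 225.7, 161.3]
ee_rot: [-179.9, 0.1, -106.5]
force: [0.3, -0.7, -1.9]
gripper_width: 11.7
gripper_force: 12.0
```

>>> send_rows([
  [[0, 0, 0.45, 0, 0], [0, 0, 0.45, 0, 0], [0, 0, 0.45, 0, 0], [0, 0, 0.45, 0, 0], [0, 0, 0.45, 0, 0]],
])

```text
time_s: 14.1
ee_pos: [393.7, 225.3, 69.7]
ee_rot: [180.0, -0.0, -106.5]
force: [-0.7, 0.0, -2.1]
gripper_width: 12.3
gripper_force: 12.0
```

>>> send_rows([
  [[0, 0, 0.4, 0, 0], [0, 0, 0.2, 0, 0], [0, 0, 0.1, 0, 0], [0, 0, 0.05, 0, 0], [0, 0, 0, 0, 0]],
])

```text
time_s: 14.52
ee_pos: [394.7, 225.7, 40.9]
ee_rot: [-180.0, 0.0, -106.5]
force: [0.4, 0.0, -1.0]
gripper_width: 12.0
gripper_force: 12.0
```

>>> send_rows([
  [[0, 0, 0.04, 0, 0], [0, 0, 0.04, 0, 0], [0, 0, 0.04, 0, 0], [0, 0, 0.03, 0, 0], [0, 0, 0, 0, 0]],
])

```text
time_s: 14.93
ee_pos: [396.2, 227.4, 36.3]
ee_rot: [-179.9, 0.3, -106.6]
force: [-1.8, 4.8, 7.1]
gripper_width: 12.0
gripper_force: 12.0
```

>>> send_rows([
  [[0, 0, 0.03, 0, 0], [0, 0, 0.03, 0, 0], [0, 0, 0.03, 0, 0], [0, 0, 0.0, 0, 0], [0, 0, 0, 0, 0]],
])

```text
time_s: 15.35
ee_pos: [396.5, 228.3, 33.6]
ee_rot: [-179.8, 0.4, -106.6]
force: [-3.4, 6.5, 13.6]
gripper_width: 11.7
gripper_force: 13.3
```

Firm contact on the desk. Releasing, rising clear and making the half turn.

>>> send_rows([
  [[0, 0, -0.06, 0, 0.4], [0, 0, -0.02, 0, 0.4], [0, 0, 0, 0, 0.4], [0, 0, 0, 0, 0.4], [0, 0, -0.2, 0, 0.4]],
])

```text
time_s: 15.77
ee_pos: [393.5, 224.8, 41.3]
ee_rot: [179.9, -0.2, -106.5]
force: [0.1, 0.3, 0.3]
gripper_width: 36.8
gripper_force: 0.0
```

>>> send_rows([
  [[0, 0, -0.6, 0, 0.4], [0, 0, -0.8, 0, 0.4], [0, 0, -0.8, 0, 0.4], [0, 0, -0.3, 0, 0.4], [0, 0, 0, 0.5, 0.4]],
])

```text
time_s: 16.18
ee_pos: [396.8, 226.6, 146.2]
ee_rot: [-179.7, 0.3, -110.0]
force: [0.8, 0.4, -0.6]
gripper_width: 36.4
gripper_force: 0.0
```

>>> send_rows([
  [[0, 0, 0, 1, 0.5], [0, 0, 0, 1, 0.5], [0, 0, 0, 1, 0.5], [0, 0, 0, 1, 0.5], [0, 0, 0, 1, 0.5]],
])

```text
time_s: 16.6
ee_pos: [394.5, 225.4, 142.6]
ee_rot: [-180.0, -0.0, -144.7]
force: [-0.6, -0.2, 0.6]
gripper_width: 45.8
gripper_force: 0.0
```

>>> send_rows([
  [[0, 0, 0, 1, 0.5], [0, 0, 0, 1, 0.5], [0, 0, 0, 1, 0.5], [0, 0, 0, 1, 0.5], [0, 0, 0, 1, 0.5]],
])

```text
time_s: 17.02
ee_pos: [394.5, 225.4, 142.6]
ee_rot: [-180.0, -0.0, -179.0]
force: [1.0, -0.1, -0.4]
gripper_width: 45.3
gripper_force: 0.0
```

>>> send_rows([
  [[0, 0, 0, 1, 0.5], [0, 0, 0, 1, 0.5], [0, 0, 0, 1, 0.5], [0, 0, 0, 1, 0.5], [0, 0, 0, 1, 0.5]],
])

```text
time_s: 17.43
ee_pos: [394.5, 225.4, 142.6]
ee_rot: [-180.0, 0.0, 146.6]
force: [0.6, -0.8, 0.3]
gripper_width: 45.4
gripper_force: 0.0
```

>>> send_rows([
  [[0, 0, 0, 1, 0.5], [0, 0, 0, 1, 0.5], [0, 0, 0, 1, 0.5], [0, 0, 0, 1, 0.5], [0, 0, 0, 1, 0.5]],
])

```text
time_s: 17.85
ee_pos: [394.5, 225.4, 142.6]
ee_rot: [-180.0, 0.0, 112.2]
force: [0.1, 0.1, 0.1]
gripper_width: 45.8
gripper_force: 0.0
```

>>> send_rows([
  [[0, 0, 0, 1, 0.5], [0, 0, 0, 1, 0.5], [0, 0, 0, 1, 0.5], [0, 0, 0, 1, 0.5], [0, 0, 0, 1, 0.5]],
])

```text
time_s: 18.27
ee_pos: [394.5, 225.3, 142.6]
ee_rot: [-180.0, 0.0, 77.8]
force: [0.1, 0.7, 0.5]
gripper_width: 45.6
gripper_force: 0.0
```

```bash
cat > t.py <<'E'
from h import *
s=env.state();print(s['qpos'].round(1),s['ee_pos'],s['ee_rot'],s['gripper_width'],s['force'])
out=[]
for n in('scene','top'):
    f=grab(n);P=cloud(f);q=P.reshape(-1,3);rgb=f['pixels'].reshape(-1,3).astype(int)
    br=(rgb[:,0]-rgb[:,2]>30)&(rgb[:,0]>1.35*rgb[:,1])
    m=(br&(q[:,0]>320)&(q[:,0]<465)&(abs(q[:,1]-225)<80)&(q[:,2]>10)&(q[:,2]<105)).reshape(420,560)
    k=m&(P[...,2]>83)
    for nm,mm in(('all',m),('bar',k)):
        w=P[mm];print(n,nm,len(w),cv2.minAreaRect(np.ascontiguousarray(w[:,:2],dtype=np.float32)) if len(w)>5 else '',np.percentile(w[:,2],[5,50,95]) if len(w) else '')
f=grab('scene');f2=grab('wrist');save('s5.png',np.hstack([cv2.resize(f['pixels'][90:250,240:440],(400,320)),cv2.resize(f2['pixels'],(400,320))]))
E
python3 t.py
```

```text
[ 28.3  11.1 110.9  -0.   58.   40.5] [394.47380628 225.34949587 142.56396166] [-1.79992446e+02  2.26889837e-02  7.78269582e+01] 45.577443426408955 [0.1190566  0.72537114 0.46892508]
scene all 917 ((399.580810546875, 229.6844940185547), (94.5669937133789, 120.22969818115234), 74.72657775878906) [11.74006806 32.98639397 95.11281098]
scene bar 152 ((397.2787780761719, 231.92999267578125), (90.08405303955078, 16.85726547241211), 74.54302215576172) [85.46918877 93.17048004 97.73921664]
top all 114 ((397.3394775390625, 207.8343505859375), (42.88518524169922, 106.48934936523438), 61.60976791381836) [10.37379618 21.58001555 45.72490523]
top bar 3  [92.27590436 93.44999002 95.48078503]
```

View pics/s5.png

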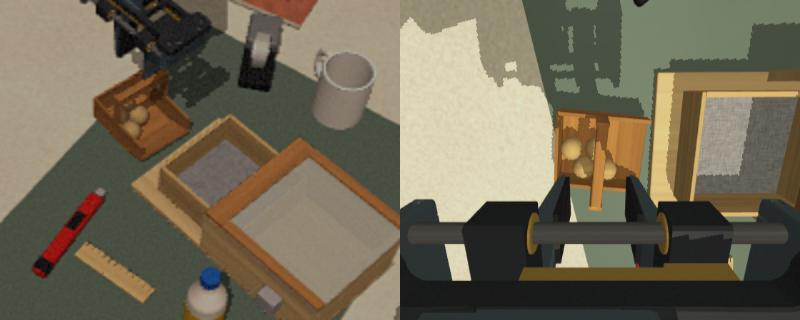

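The view shows the tote upright at left-panel (140,115), spout toward the bin, with all four beads inside. The bar measures (397,231) at 74.5°. Regripping at the right height.

>>> send_rows([
  [[0.15, 0.03, 0.2, 0.48, 0.5], [0, 0, 0.4, 0, 0.5], [0, 0, 0.5, 0, 0.5], [0, 0, 0.5, 0, 0.5], [0, 0, 0.28, 0, 0.5]],
])

```text
time_s: 18.88
ee_pos: [396.0, 230.6, 65.5]
ee_rot: [-179.9, 0.1, 75.0]
force: [-1.2, -0.8, -0.1]
gripper_width: 45.3
gripper_force: 0.0
```

>>> send_rows([
  [[0, 0, 0, 0, 0.5], [0, 0, 0, 0, 0], [0, 0, 0, 0, 0], [0, 0, 0, 0, 0], [0, 0, 0, 0, 0]],
], squeeze=15)

```text
time_s: 19.3
ee_pos: [397.6, 231.5, 68.0]
ee_rot: [179.9, -0.1, 74.9]
force: [-0.5, -0.3, 0.8]
gripper_width: 21.9
gripper_force: 0.0
```

>>> send_rows([
  [[0, 0, 0, 0, 0], [0, 0, 0, 0, 0], [0, 0, 0, 0, 0], [0, 0, -0.1, 0, 0], [0, 0, -0.2, 0, 0]],
])

```text
time_s: 19.72
ee_pos: [396.1, 230.7, 78.6]
ee_rot: [-179.9, 0.1, 74.9]
force: [0.2, -0.2, -2.1]
gripper_width: 11.6
gripper_force: 15.0
```

>>> send_rows([
  [[0, 0, -0.35, 0, 0], [0, 0, -0.4, -0.2, 0], [0, 0, -0.4, -0.2, 0], [0, 0, -0.4, -0.16, 0], [0, 0, -0.4, 0, 0]],
])

```text
time_s: 20.13
ee_pos: [396.7, 231.0, 158.2]
ee_rot: [-180.0, 0.0, 78.8]
force: [0.3, 0.6, -1.6]
gripper_width: 12.2
gripper_force: 15.0
```

>>> send_rows([
  [[0, 0, -0.2, 0, 0], [0, 0, -0.1, 0, 0], [0, 0, 0, 0, 0], [0, 0, 0, 0, 0], [0, 0, 0, 0, 0]],
])

```text
time_s: 20.55
ee_pos: [396.4, 230.9, 168.2]
ee_rot: [-179.9, 0.1, 78.7]
force: [-0.2, -0.3, -2.7]
gripper_width: 12.0
gripper_force: 15.0
```

>>> send_rows([
  [[0, 0.2, 0, 0, 0], [0.01, 0.35, 0, 0, 0], [0.01, 0.4, 0, 0, 0], [0.01, 0.4, 0, 0, 0], [0.01, 0.4, 0, 0, 0]],
])

```text
time_s: 20.97
ee_pos: [468.0, 218.6, 168.7]
ee_rot: [180.0, 0.0, 78.7]
force: [1.0, -0.2, -1.9]
gripper_width: 11.8
gripper_force: 15.0
```

>>> send_rows([
  [[0.01, 0.4, 0, 0, 0], [0.01, 0.4, 0, 0, 0], [0.01, 0.4, 0, 0, 0], [0.01, 0.4, 0, 0, 0], [0, 0.3, 0, 0, 0]],
])

```text
time_s: 21.38
ee_pos: [543.3, 205.0, 168.3]
ee_rot: [180.0, 0.0, 78.7]
force: [0.1, 0.2, -1.8]
gripper_width: 11.8
gripper_force: 15.0
```

>>> send_rows([
  [[0, 0.04, 0.1, 0, 0], [0, 0, 0.2, 0, 0], [0, 0, 0.2, 0, 0], [0, 0, 0.1, 0, 0], [0, 0, 0, 0, 0]],
], squeeze=5)

```text
time_s: 21.8
ee_pos: [540.6, 205.3, 143.4]
ee_rot: [-179.8, 0.1, 78.8]
force: [-1.2, 0.5, -2.3]
gripper_width: 11.7
gripper_force: 5.0
```

```bash
cat > u.py <<'E'
from h import *
s=env.state();a=np.deg2rad(-11.65);R=np.array([[np.cos(a),np.sin(a)],[-np.sin(a),np.cos(a)]])
print(s['time_s'],s['qpos'].round(1),'unit xy',R@(s['ee_pos'][:2]-[543.8,204.6]),'z',s['ee_pos'][2],'yaw',s['ee_rot'][2],'w',s['gripper_width'],'F',s['force'])
E
python3 u.py
```

```text
21.8 [19.7 21.7 95.2  0.  63.3 30.9] unit xy [-3.28107012  0.00509403] z 143.39488183716495 yaw 78.75847687194887 w 11.734145111003773 F [-1.17998054  0.49275333 -2.34260828]
```

>>> send_rows([
  [[0, 0, 0.1, 0, 0], [0, 0, 0.08, 0, 0], [0, 0, 0.04, 0, 0], [0, 0, 0, 0, 0], [0, 0, 0, 0, 0]],
], squeeze=4)

```text
time_s: 22.22
ee_pos: [542.4, 205.6, 136.6]
ee_rot: [180.0, -0.0, 78.7]
force: [-0.2, 0.5, -0.7]
gripper_width: 12.0
gripper_force: 4.0
```

>>> send_rows([
  [[0, 0.063, 0.03, 0, 0], [0, 0.063, 0.03, 0, 0], [0, 0.063, 0.03, 0, 0], [0, 0.063, 0.03, 0, 0], [0, 0.063, 0.03, 0, 0]],
])

```text
time_s: 22.63
ee_pos: [555.1, 203.0, 130.2]
ee_rot: [180.0, -0.0, 78.7]
force: [-0.9, 0.8, -0.2]
gripper_width: 14.5
gripper_force: 4.0
```

```bash
python3 u.py
```

```text
22.6333 [19.  23.3 94.6  0.  62.  30.3] unit xy [11.40988441  0.72093066] z 130.23983479258823 yaw 78.71452049665244 w 14.464074315580056 F [-0.94721405  0.82611307 -0.24042836]
```

The finger width rising to 14.5 mm means the tote has tilted about 8.5°, so the tip works. Continuing.

>>> send_rows([
  [[0, 0.016, 0.04, 0, 0], [0, 0.016, 0.04, 0, 0], [0, 0.016, 0.04, 0, 0], [0, 0.016, 0.04, 0, 0], [0, 0.016, 0.04, 0, 0]],
])

```text
time_s: 23.05
ee_pos: [558.3, 202.4, 122.4]
ee_rot: [180.0, -0.0, 78.7]
force: [1.8, -0.3, 1.7]
gripper_width: 16.3
gripper_force: 4.0
```

>>> send_rows([
  [[0, 0.024, 0.032, 0, 0], [0, 0.024, 0.032, 0, 0], [0, 0.024, 0.032, 0, 0], [0, 0.024, 0.032, 0, 0], [0, 0.024, 0.032, 0, 0]],
])

```text
time_s: 23.47
ee_pos: [562.7, 201.5, 115.7]
ee_rot: [-180.0, 0.0, 78.7]
force: [1.5, -0.2, 1.6]
gripper_width: 17.3
gripper_force: 4.0
```

>>> send_rows([
  [[0, 0.023, 0.027, 0, 0], [0, 0.023, 0.027, 0, 0], [0, 0.023, 0.027, 0, 0], [0, 0.023, 0.027, 0, 0], [0, 0.023, 0.027, 0, 0]],
])

```text
time_s: 23.88
ee_pos: [567.1, 200.5, 110.3]
ee_rot: [-180.0, 0.0, 78.7]
force: [1.1, -0.6, 1.1]
gripper_width: 18.4
gripper_force: 4.0
```

```bash
python3 u.py; python3 - <<'E'
from h import *
f=grab('scene');f2=grab('wrist');save('s6.png',np.hstack([cv2.resize(f['pixels'][90:250,270:470],(400,320)),cv2.resize(f2['pixels'],(400,320))]))
E
```

```text
23.8833 [18.4 25.3 94.6 -0.  60.1 29.7] unit xy [23.6060428   0.71805992] z 110.31000556318962 yaw 78.72120570175669 w 18.35560180401655 F [ 1.11207702 -0.56094859  1.13465665]
```

View pics/s6.png

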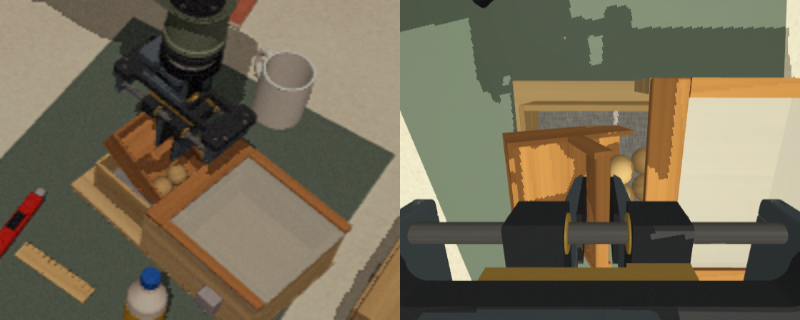

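The picture shows the tote tilted about 26°, its rear on the rim and the beads rolling to the spout at (165,180). I'll go a bit steeper.

>>> send_rows([
  [[0, 0.02, 0.04, 0, 0], [0, 0.02, 0.04, 0, 0], [0, 0.02, 0.04, 0, 0], [0, 0.02, 0.04, 0, 0], [0, 0.02, 0.04, 0, 0]],
])

```text
time_s: 24.4
ee_pos: [571.1, 199.7, 102.3]
ee_rot: [-180.0, 0.0, 78.7]
force: [1.4, -0.1, 0.7]
gripper_width: 19.0
gripper_force: 4.0
```

>>> send_rows([
  [[0, 0.02, 0.04, 0, 0], [0, 0.02, 0.04, 0, 0], [0, 0.01, 0.04, 0, 0], [0, 0, 0.04, 0, 0], [0, 0, 0, 0, 0]],
])

```text
time_s: 24.82
ee_pos: [572.7, 199.3, 95.6]
ee_rot: [-180.0, 0.0, 78.7]
force: [1.7, -0.3, 0.8]
gripper_width: 19.7
gripper_force: 4.0
```

```bash
python3 u.py; python3 - <<'E'
from h import *
f=grab('scene');f2=grab('wrist');save('s7.png',np.hstack([cv2.resize(f['pixels'][90:250,270:470],(400,320)),cv2.resize(f2['pixels'],(400,320))]))
E
```

```text
24.8167 [18.1 26.5 94.9  0.  58.7 29.4] unit xy [29.38086996  0.66951427] z 95.63521185169917 yaw 78.71746038929902 w 19.65879725480591 F [ 1.73952121 -0.2815449   0.76783623]
```

View pics/s7.png

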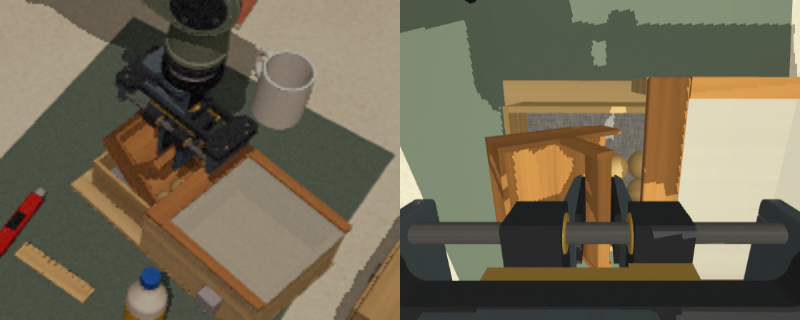

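Tilt is about 30° and the beads are at the lip, past the bar. A small shake, then lift straight out and weigh the tote.

>>> send_rows([
  [[0.12, 0.03, 0.02, 0, 0], [-0.24, -0.03, 0.02, 0, 0], [0.24, 0.03, 0.02, 0, 0], [-0.24, -0.03, 0, 0, 0], [0.12, 0, 0, 0, 0]],
])

```text
time_s: 25.33
ee_pos: [572.2, 197.7, 93.5]
ee_rot: [-179.9, 0.1, 78.7]
force: [1.0, -1.9, -1.0]
gripper_width: 19.6
gripper_force: 4.0
```

>>> send_rows([
  [[0, -0.03, -0.04, 0, 0], [0, -0.03, -0.04, 0, 0], [0, -0.03, -0.08, 0, 0], [0, -0.05, -0.1, 0, 0], [0, -0.05, -0.15, 0, 0]],
])

```text
time_s: 25.75
ee_pos: [564.5, 200.9, 110.0]
ee_rot: [-179.9, 0.0, 78.7]
force: [-0.7, -0.2, -0.6]
gripper_width: 17.8
gripper_force: 4.0
```

>>> send_rows([
  [[0, -0.15, -0.2, 0, 0], [0, -0.2, -0.3, 0, 0], [0, -0.2, -0.3, 0, 0], [0, -0.1, -0.2, 0, 0], [0, 0, -0.1, 0, 0]],
])

```text
time_s: 26.17
ee_pos: [539.6, 206.5, 156.5]
ee_rot: [179.9, -0.1, 78.8]
force: [0.4, -0.4, -1.5]
gripper_width: 12.4
gripper_force: 4.0
```

```bash
python3 u.py; cat > w.py <<'E'
from h import *
a=np.deg2rad(-11.65);R=np.array([[np.cos(a),np.sin(a)],[-np.sin(a),np.cos(a)]])
fz=[]
for n in ('scene','top','wrist')*4:
    f=grab(n);fz.append(env.state()['force'][2])
print('mean fz',np.mean(fz),np.std(fz))
for n in('scene','wrist'):
    f=dict(np.load(n+'.npz'));P=cloud(f);q=np.concatenate([(P[...,:2]-[543.8,204.6])@R.T,P[...,2:]],-1)
    hsv=cv2.cvtColor(f['pixels'],cv2.COLOR_RGB2HSV)
    # things above bin floor inside bin's visible part
    m=(q[...,0]>-33)&(q[...,0]<100)&(abs(q[...,1])<60)&(q[...,2]>26)&(q[...,2]<60)
    c,l,s,_=cv2.connectedComponentsWithStats(m.astype(np.uint8))
    for i in range(1,c):
        if s[i,4]>12: print(n,'in bin',s[i],q[l==i].mean(0).round(1),q[l==i][:,2].max().round(1),np.median(hsv[l==i],0))
E
python3 w.py
```

```text
26.1667 [19.8 20.8 94.5  0.  64.5 31. ] unit xy [-4.54304921  1.02141075] z 156.49355541961708 yaw 78.76987495686676 w 12.429271177835902 F [ 0.43812089 -0.41781198 -1.5373279 ]
mean fz -1.6547260878067054 0.44224317924509965
wrist in bin [341 141  32  28 755] [65.8 47.6 45.4] 50.9 [ 18. 138. 124.]
wrist in bin [358 183  11  36 264] [75.   5.9 46.4] 59.4 [ 18. 138. 140.]
```

```bash
python3 - <<'E'
from h import *
a=np.deg2rad(-11.65);R=np.array([[np.cos(a),np.sin(a)],[-np.sin(a),np.cos(a)]])
for n in('scene','top','wrist'):
    f=dict(np.load(n+'.npz'));P=cloud(f);q=np.concatenate([(P[...,:2]-[543.8,204.6])@R.T,P[...,2:]],-1)
    hsv=cv2.cvtColor(f['pixels'],cv2.COLOR_RGB2HSV);H,S,V=[hsv[...,i].astype(int) for i in range(3)]
    box=(q[...,0]>-68)&(q[...,0]<60)&(abs(q[...,1])<48)&(q[...,2]>72)&(q[...,2]<175)
    print(n,'tote px',box.sum(),'z pct',np.percentile(q[box][:,2],[2,50]) if box.sum() else '', 'HSV q',np.percentile(hsv[box],[10,50,90],axis=0).tolist() if box.sum() else '')
    m=(box&(H>=15)&(H<25)&(S<170)&(V>90)).astype(np.uint8)
    c,l,s,_=cv2.connectedComponentsWithStats(m)
    for i in range(1,c):
        if s[i,4]>10: print('  pale',s[i],q[l==i].mean(0).round(1),np.median(hsv[l==i],0))
# all bead-coloured roundish in scene at start for reference
f=dict(np.load('scene.npz'))
E
```

```text
scene tote px 1415 z pct [ 84.70279881 100.01126793] HSV q [[11.0, 159.0, 59.0], [13.0, 174.0, 90.0], [14.0, 193.0, 135.0]]
top tote px 84 z pct [ 85.06683409 101.70705269] HSV q [[13.0, 145.6, 79.0], [14.0, 193.0, 107.5], [16.0, 206.0, 138.0]]
wrist tote px 13557 z pct [88.80808322 96.31405624] HSV q [[14.0, 166.0, 94.0], [15.0, 171.0, 171.0], [16.0, 176.0, 197.0]]
  pale [207 165  22   2  23] [-49.7  43.7  86.4] [ 16. 157. 102.]
  pale [191 174   3  11  14] [-59.4  41.7 127.2] [ 16.  149.5 114. ]
  pale [289 176  24  67 881] [13.5 12.7 92.5] [ 16. 167. 196.]
  pale [310 176  12  12  46] [ 22.1  39.3 119.3] [ 16. 168. 185.]
  pale [360 180  10   9  25] [ 53.   38.6 121.5] [ 16. 162. 150.]
  pale [ 210  182   40   66 1493] [-43.5   3.1  90. ] [ 16. 167. 197.]
  pale [325 182   4   9  15] [32.1 30.3 96.7] [ 16. 169. 186.]
  pale [330 183   7  10  21] [37.4 29.  96.4] [ 16. 169. 186.]
  pale [339 184   4   8  14] [42.7 30.  98. ] [ 16. 168. 178.]
  pale [192 186   4  24  29] [-59.2  28.4 128.1] [ 15. 156. 116.]
  pale [345 186   7   4  14] [ 47.4  30.5 100.2] [ 16.  168.5 177. ]
  pale [315 190   9  14  30] [27.9 21.3 92.7] [ 16. 169. 183.]
  pale [339 190  12  26  73] [46.8 17.3 99.5] [ 16. 169. 178.]
  pale [324 192   9  11  25] [33.7 21.7 94.9] [ 16. 169. 186.]
  pale [330 201  11  19  56] [39.2 10.6 96.9] [ 16. 168. 185.]
  pale [319 205   5   6  12] [29.4 12.6 93.2] [ 16. 169. 185.]
  pale [316 208  20  31 170] [33.5  0.2 94.7] [ 16.  169.  184.5]
  pale [194 211  10  53 110] [-58.4   1.9 127.9] [ 16. 167. 178.]
  pale [338 225   7   4  13] [44.6 -0.8 98.5] [ 16. 168. 177.]
  pale [315 230   6   7  12] [27.9 -9.  92.7] [ 16.  168.  182.5]
  pale [322 239  13  16  58] [ 37.2 -18.7  95.8] [ 16. 169. 184.]
  pale [345 259  10   5  17] [ 52.7 -29.8 101.3] [ 15. 167. 148.]
```

>>> send_rows([
  [[0, 0, -0.2, 0, 0], [0, -0.2, -0.2, 0, 0], [0, -0.4, 0, 0, 0], [0, -0.5, 0, 0, 0], [0, -0.5, 0, 0, 0]],
], squeeze=40)

```text
time_s: 27.18
ee_pos: [476.6, 218.7, 171.2]
ee_rot: [179.9, -0.1, 78.7]
force: [0.0, -0.7, -1.8]
gripper_width: 11.6
gripper_force: 40.0
```

>>> send_rows([
  [[0, -0.5, 0, 0, 0], [0, -0.5, 0, 0, 0], [0, -0.4, 0, 0, 0], [0, -0.15, 0, 0, 0], [0, 0, 0, 0, 0]],
])

```text
time_s: 27.6
ee_pos: [415.4, 230.9, 171.1]
ee_rot: [180.0, -0.0, 78.8]
force: [1.0, 0.3, -2.0]
gripper_width: 12.1
gripper_force: 40.0
```

```bash
python3 u.py; python3 - <<'E'
from h import *
a=np.deg2rad(-11.65);R=np.array([[np.cos(a),np.sin(a)],[-np.sin(a),np.cos(a)]])
hc=R@(env.state()['ee_pos'][:2]-[543.8,204.6])
fz=[]
for n in('scene','top','wrist'):
    f=grab(n);fz.append(env.state()['force'][2])
    P=cloud(f);q=np.concatenate([(P[...,:2]-[543.8,204.6])@R.T,P[...,2:]],-1)
    hsv=cv2.cvtColor(f['pixels'],cv2.COLOR_RGB2HSV)
    t=q-[hc[0],hc[1],0]
    m=(abs(t[...,1])<37)&(t[...,0]>-50)&(t[...,0]<58)&(t[...,2]>80)&(t[...,2]<145)
    print(n,'tote interior: z by x')
    for x0 in range(-50,58,18):
        k=m&(t[...,0]>=x0)&(t[...,0]<x0+18)
        if k.sum()>5: print('  ',x0,k.sum(),np.percentile(t[k][:,2],[5,25,50,75,95]).round(0))
    m=(q[...,0]>-50)&(q[...,0]<110)&(abs(q[...,1])<62)&(q[...,2]>24)&(q[...,2]<64)&(q[...,2]<60)
    c,l,s,_=cv2.connectedComponentsWithStats(m.astype(np.uint8))
    for i in range(1,c):
        if s[i,4]>15: print(n,'in bin',s[i],q[l==i].mean(0).round(1),q[l==i][:,2].max().round(1),np.median(hsv[l==i],0))
    r=(q[...,2]>62)&(q[...,2]<75)&(abs(q[...,1])<72)&(q[...,0]<40)&(q[...,0]>-70)
    if r.sum(): print(n,'rim x',np.percentile(q[r][:,0],[2,5,10]))
print(fz)
E
```

```text
27.6 [ 27.7  11.3 106.1   0.   62.6  38.9] unit xy [-131.10344246   -0.20983756] z 171.07597779667077 yaw 78.80594954695688 w 12.062043000812315 F [ 1.00835085  0.30988584 -2.02318436]
scene tote interior: z by x
   -50 54 [103. 106. 109. 127. 143.]
   -32 75 [103. 105. 107. 108. 110.]
   -14 97 [103. 104. 106. 108. 110.]
   4 92 [102. 104. 106. 107. 109.]
   22 85 [105. 107. 109. 111. 113.]
   40 96 [111. 114. 115. 118. 120.]
scene rim x [-56.88674555 -55.75808584 -54.19326393]
top tote interior: z by x
   -50 12 [100. 103. 105. 107. 109.]
   -32 32 [100. 103. 105. 107. 111.]
   22 30 [102. 106. 108. 113. 116.]
   40 48 [110. 113. 115. 118. 124.]
top in bin [208 178   9   9  59] [63.8 46.5 42.3] 55.9 [ 17. 155.  83.]
top in bin [219 180   9   7  44] [66.4 11.7 41.9] 56.4 [ 17. 157.  80.]
top in bin [228 184  10   5  23] [ 63.4 -23.8  37.2] 60.0 [ 17. 143.  66.]
top rim x [-56.74463278 -56.46544169 -55.89031018]
wrist tote interior: z by x
   -50 2716 [106. 107. 108. 119. 140.]
   -32 1409 [106. 107. 107. 108. 108.]
   -14 317 [106. 107. 107. 108. 108.]
   4 660 [106. 107. 107. 108. 108.]
   22 1677 [107. 108. 109. 111. 112.]
   40 2043 [112. 114. 116. 117. 119.]
wrist in bin [ 456  140   67   93 3839] [74.8 21.4 44.2] 60.0 [ 18. 139.  94.]
wrist in bin [473 238  27  28 389] [ 88.  -52.9  44.6] 60.0 [ 18. 139.  90.]
wrist rim x [-57.49617867 -57.20090226 -55.41512869]
[np.float64(-0.948930514107193), np.float64(-2.3199790357889745), np.float64(-1.428586643462146)]
```

```bash
python3 - <<'E'
from h import *
a=np.deg2rad(-11.65);R=np.array([[np.cos(a),np.sin(a)],[-np.sin(a),np.cos(a)]])
for n in('wrist','top','scene'):
    f=dict(np.load(n+'.npz'));P=cloud(f);q=np.concatenate([(P[...,:2]-[543.8,204.6])@R.T,P[...,2:]],-1)
    m=(q[...,0]>-45)&(q[...,0]<100)&(abs(q[...,1])<64)&(q[...,2]>24)&(q[...,2]<58)
    print(n,[(y,int(k.sum()),*np.percentile(q[k][:,0],[5,50]).round(0).tolist(),np.percentile(q[k][:,2],90).round(0).tolist()) for y in range(-64,64,8) for k in [m&(q[...,1]>=y)&(q[...,1]<y+8)] if k.sum()>8])
    # loose round blobs on the desk
    m=(q[...,2]>17)&(q[...,2]<38)&(q[...,0]>-330)&(q[...,0]<280)&(abs(q[...,1])<330)
    c,l,s,_=cv2.connectedComponentsWithStats(m.astype(np.uint8))
    hsv=cv2.cvtColor(f['pixels'],cv2.COLOR_RGB2HSV)
    for i in range(1,c):
        h=np.median(hsv[l==i],0)
        if s[i,4]>20 and h[0]>=14 and h[0]<22: print(n,'blob',s[i],q[l==i].mean(0).round(0),h)
E
```

```text
wrist [(-64, 166, 87.0, 88.0, 55.0), (-56, 161, 87.0, 88.0, 54.0), (-48, 66, 87.0, 88.0, 57.0), (-40, 12, 65.0, 68.0, 42.0), (-32, 92, 59.0, 62.0, 47.0), (-24, 147, 58.0, 60.0, 47.0), (-16, 321, 60.0, 69.0, 48.0), (-8, 256, 66.0, 87.0, 54.0), (0, 327, 59.0, 73.0, 53.0), (8, 406, 58.0, 70.0, 51.0), (16, 443, 61.0, 75.0, 52.0), (24, 229, 71.0, 88.0, 55.0), (32, 348, 58.0, 87.0, 53.0), (40, 445, 55.0, 69.0, 51.0), (48, 487, 55.0, 70.0, 51.0), (56, 177, 59.0, 86.0, 53.0)]
wrist blob [289   0  58  29 916] [-97. 171.  21.] [20. 17. 39.]
wrist blob [472 107  16  13 171] [64. 83. 28.] [ 18. 128.  96.]
wrist blob [346 130  20  38 204] [-57.  49.  28.] [ 18. 139.  90.]
wrist blob [367 130 133   1 133] [24. 67. 25.] [ 18. 139. 106.]
wrist blob [  358   139   148   121 13324] [22. -6. 22.] [ 21.  30. 151.]
wrist blob [481 321  10  22 131] [ 124. -167.   23.] [ 21. 232. 100.]
top [(-40, 13, -24.0, 34.0, 36.0), (-32, 18, -10.0, 56.0, 42.0), (-24, 14, -41.0, 18.0, 41.0), (-16, 17, -37.0, -1.0, 32.0), (-8, 12, -32.0, 4.0, 30.0), (0, 24, -28.0, 62.0, 49.0), (8, 21, 7.0, 61.0, 49.0), (16, 16, 14.0, 62.0, 44.0), (32, 21, 13.0, 61.0, 48.0), (40, 24, 30.0, 60.0, 51.0), (48, 21, 9.0, 61.0, 48.0), (56, 41, 9.0, 50.0, 52.0)]
top blob [141 171  17  16  47] [ 43. 261.  26.] [17. 56. 91.]
top blob [152 180  14  15  39] [ 11. 209.  27.] [ 18.  56. 112.]
top blob [204 180  42  43 768] [20. -5. 22.] [ 17.  36. 111.]
top blob [141 192  10   9  29] [-20. 251.  27.] [ 19.  54. 130.]
scene [(56, 69, -40.0, -4.0, 54.0)]
scene blob [405 128  16   6  56] [ 13. 268.  30.] [ 15.  49. 131.]
scene blob [397 137  26  15 126] [ 43. 213.  28.] [ 15.  49. 128.]
scene blob [314 178  28  28 125] [ -3. -68.  27.] [ 16. 142.  99.]
scene blob [340 209  31  28 138] [119. -90.  28.] [ 16. 130. 112.]
scene blob [376 219  61  39 167] [249. -40.  28.] [ 16. 130. 108.]
scene blob [332 247  20  12  74] [ 163. -183.   28.] [ 19. 223. 119.]
```

```bash
cat > g.py <<'E'
from h import *
import sys
a=np.deg2rad(-11.65);R=np.array([[np.cos(a),np.sin(a)],[-np.sin(a),np.cos(a)]])
hc=R@(env.state()['ee_pos'][:2]-[543.8,204.6]);z0=env.state()['ee_pos'][2]-68
for n in('wrist','scene','top'):
    P=cloud(dict(np.load(n+'.npz')));q=np.concatenate([(P[...,:2]-[543.8,204.6])@R.T,P[...,2:]],-1).reshape(-1,3)
    t=q-[hc[0],hc[1],z0]
    for nm,A,xs,ys,zl in(('bin',q,range(-52,90,14),range(-64,64,16),(12,60)),('tote',t,range(-51,60,11),range(-41,41,12),(-2,45))):
        print(n,nm,'rows y',list(ys),'cols x',list(xs))
        dx=xs.step;dy=ys.step
        for y in ys:
            r=[]
            for x in xs:
                k=(A[:,0]>=x)&(A[:,0]<x+dx)&(A[:,1]>=y)&(A[:,1]<y+dy)&(A[:,2]>zl[0])&(A[:,2]<zl[1])
                r.append('%3.0f'%np.percentile(A[k,2],80) if k.sum()>2 else '  .')
            print('  ',' '.join(r))
E
python3 g.py
```

```text
wrist bin rows y [-64, -48, -32, -16, 0, 16, 32, 48] cols x [-52, -38, -24, -10, 4, 18, 32, 46, 60, 74, 88]
     .  21  21  21  21  21  21  21  21  47  53
     .  21  21  21  21  21  21  21  21  53  58
     .  21  21  21  21  21  21  37  46   .   .
    22  21  21  21  21  21  21  21  44  52  53
    22  21  21  21  21  21  21  36  48  54  56
    21  21  21  21  21  21  21  21  44  50  54
    21  21  21  21  21  21  21  41  49  54  54
     .  21  21  21  21  21  21  41  49  55  53
wrist tote rows y [-41, -29, -17, -5, 7, 19, 31] cols x [-51, -40, -29, -18, -7, 4, 15, 26, 37, 48, 59]
     5   5   .   .   .   .   .   9  12  16  16
     5   5   5   .   .   .   5   8  13  17  18
     5   5   5   5   .   5   5   8  12  17  18
     5   5   5   5   .   5   5   8  13  17  18
     5   5   5   5   .   5   5   8  13  17  18
     5   5   5   5   .   5   5   9  13  17  18
    43  43  43  43   .  43  43  43  43  43  17
scene bin rows y [-64, -48, -32, -16, 0, 16, 32, 48] cols x [-52, -38, -24, -10, 4, 18, 32, 46, 60, 74, 88]
    58   .   .   .   .   .   .   .   .   .   .
    48  20  22  22  24  20  
[... 946 characters left out ...]
22  24  22  23  23  25  42   .   .
    24  24  25  24  22  22  23  22  30   .   .
    24  22   .  22  23  22  22  24  49   .   .
     .   .   .  19  23  22  23  23  40   .   .
     .   .   .  22  22  25  22  34  48  20   .
     .   .   .  21  29  36  26  43  49   .   .
top tote rows y [-41, -29, -17, -5, 7, 19, 31] cols x [-51, -40, -29, -18, -7, 4, 15, 26, 37, 48, 59]
     .   .   .   .   .   .   8   9  14  18   .
     .   3   7   .   .   .   .  11  12  19   .
     .   5   2   .   .   .   .   .  18  19   .
     3   .   .   .   .   .   .   .   .   .   .
     .   .   .   .   .   .   .   .   .   .   .
     .   .   .   .   .   .   .   .   .   .   .
     .   .   .   .   .   .   .   .   .   .   .
```

Numbers so far: the tote is empty, and three beads are visible in the bin at y of about -25, 10 and 45. I'll search for the fourth everywhere by comparing against the first images.

```bash
python3 - <<'E'
from h import *
a=np.deg2rad(-11.65);R=np.array([[np.cos(a),np.sin(a)],[-np.sin(a),np.cos(a)]])
for n in('scene','top'):
    f=dict(np.load(n+'.npz'));P=cloud(f);q=np.concatenate([(P[...,:2]-[543.8,204.6])@R.T,P[...,2:]],-1)
    old=cv2.imread(f'pics/{n}0.png');new=cv2.cvtColor(f['pixels'],cv2.COLOR_RGB2BGR)
    hsv=cv2.cvtColor(new,cv2.COLOR_BGR2HSV);H,S,V=[hsv[...,i].astype(int) for i in range(3)]
    d=np.abs(old.astype(int)-new).max(-1)>25
    m=(d&(H>=14)&(H<=22)&(S>70)&(S<190)&(P[...,2]>3)&(P[...,2]<150)).astype(np.uint8)
    c,l,s,_=cv2.connectedComponentsWithStats(m)
    for i in range(1,c):
        if s[i,4]>7: print(n,s[i],'world',P[l==i].mean(0).round(0),'unit',q[l==i].mean(0).round(0),np.median(hsv[l==i],0))
f=dict(np.load('wrist.npz'));P=cloud(f);q=np.concatenate([(P[...,:2]-[543.8,204.6])@R.T,P[...,2:]],-1)
m=(q[...,0]>50)&(q[...,0]<84)&(abs(q[...,1])<64)&(q[...,2]>26)&(q[...,2]<80)
# sphere fits: y-profile of beads, 6 mm
print([(y,int(k.sum()),q[k][:,0].min().round(0),q[k][:,2].max().round(0)) for y in range(-62,62,5) for k in [m&(q[...,1]>=y)&(q[...,1]<y+5)] if k.sum()>3])
E
```

```text
scene [309 119   6   7  14] world [387. 253. 106.] unit [-163.   16.  106.] [ 14.  173.5 140.5]
scene [291 120   3   9  11] world [355. 198. 130.] unit [-184.  -44.  130.] [ 14. 148. 109.]
scene [298 123   5   4  10] world [368. 224. 112.] unit [-177.  -16.  112.] [ 14.  174.5 132.5]
scene [326 122   9   9  17] world [438. 265. 114.] unit [-116.   38.  114.] [ 14. 175. 127.]
scene [306 131   4   6   9] world [413. 197. 133.] unit [-127.  -34.  133.] [ 14. 179.  84.]
scene [328 131   6   6  14] world [452. 248. 110.] unit [-98.  24. 110.] [ 14.  176.5 125.5]
scene [317 133   7   6  16] world [432. 230. 106.] unit [-115.    2.  106.] [ 14.  171.5 136.5]
scene [324 132   2   7  10] world [442. 237. 108.] unit [-107.   11.  108.] [ 14.  173.5 133. ]
scene [313 136  17  10  37] world [449. 207. 118.] unit [-93. -17. 118.] [ 14. 177. 123.]
scene [315 144  40  40 309] world [492. 211.  55.] unit [-52.  -4.  55.] [ 16. 139. 101.]
scene [123 228  10   8  21] world [ 169. -289.   20.] unit [-268. -559.   20.] [ 14. 173. 140.]
scene [ 95 232  19  11  53] world [ 199. -359.  122.] unit [-224. -6
[... 1661 characters left out ...]
)), (-12, 351, np.float64(61.0), np.float64(77.0)), (-7, 79, np.float64(66.0), np.float64(71.0)), (-2, 92, np.float64(60.0), np.float64(48.0)), (3, 139, np.float64(57.0), np.float64(50.0)), (8, 183, np.float64(57.0), np.float64(51.0)), (13, 178, np.float64(58.0), np.float64(51.0)), (18, 165, np.float64(59.0), np.float64(48.0)), (23, 53, np.float64(65.0), np.float64(43.0)), (28, 6, np.float64(65.0), np.float64(41.0)), (33, 96, np.float64(57.0), np.float64(48.0)), (38, 156, np.float64(54.0), np.float64(50.0)), (43, 185, np.float64(53.0), np.float64(51.0)), (48, 198, np.float64(54.0), np.float64(50.0)), (53, 175, np.float64(55.0), np.float64(48.0)), (58, 95, np.float64(51.0), np.float64(73.0))]
```

Found the fourth bead: it's perched on the others at the bin's back, around y -20 with its top at about 80. I'll lower the tote to push height and give the bin a short jog, staying well below 0.06, so it drops.

>>> send_rows([
  [[0, 0, 0.4, 0, 0], [0, 0, 0.5, 0, 0], [0, 0, 0.5, 0, 0], [0, 0, 0.5, 0, 0], [0, 0, 0.22, 0, 0]],
])

```text
time_s: 28.17
ee_pos: [416.2, 229.8, 83.1]
ee_rot: [-179.8, 0.1, 78.7]
force: [-0.3, -0.3, -1.5]
gripper_width: 11.7
gripper_force: 40.0
```

>>> send_rows([
  [[0, 0, 0, 0, 0], [0, 0.2, 0, 0, 0], [0, 0.4, 0, 0, 0], [0, 0.4, 0, 0, 0], [0, 0, 0, 0, 0]],
])

```text
time_s: 28.58
ee_pos: [460.0, 223.1, 86.8]
ee_rot: [179.7, -0.2, 78.6]
force: [0.4, 1.4, -0.5]
gripper_width: 11.4
gripper_force: 40.0
```

```bash
python3 u.py; cat > b.py <<'E'
from h import *
a=np.deg2rad(-11.65);R=np.array([[np.cos(a),np.sin(a)],[-np.sin(a),np.cos(a)]])
for n in('wrist','top'):
    f=grab(n);P=cloud(f);q=np.concatenate([(P[...,:2]-[543.8,204.6])@R.T,P[...,2:]],-1)
    r=(q[...,2]>62)&(q[...,2]<75)&(abs(q[...,1])<72)&(abs(q[...,1])>47)&(q[...,0]<80)&(q[...,0]>-70)
    print(n,'rim',np.percentile(q[r][:,0],[2,5,10]) if r.sum() else '')
    m=(q[...,0]>-30)&(q[...,0]<130)&(abs(q[...,1])<64)&(q[...,2]>26)&(q[...,2]<86)
    print([(y,int(k.sum()),*np.percentile(q[k][:,0],[2,50]).round(),np.percentile(q[k][:,2],97).round()) for y in range(-62,62,8) for k in [m&(q[...,1]>=y)&(q[...,1]<y+8)] if k.sum()>3])
E
python3 b.py
```

```text
28.5833 [ 2.460e+01  1.930e+01  1.086e+02 -1.000e-01  5.170e+01  3.600e+01] unit xy [-85.78663652   1.22097449] z 86.79347495725781 yaw 78.64539061585752 w 11.399265015277338 F [ 0.36310377  1.35564556 -0.51192719]
wrist rim [-22.69598828 -22.22873773 -19.65504284]
[(-38, 69, np.float64(-26.0), np.float64(48.0), np.float64(45.0)), (-30, 546, np.float64(-29.0), np.float64(47.0), np.float64(49.0)), (-22, 1192, np.float64(-28.0), np.float64(56.0), np.float64(53.0)), (-14, 1376, np.float64(-28.0), np.float64(53.0), np.float64(71.0)), (-6, 541, np.float64(-29.0), np.float64(-22.0), np.float64(71.0)), (2, 812, np.float64(-29.0), np.float64(75.0), np.float64(71.0)), (10, 967, np.float64(-29.0), np.float64(76.0), np.float64(71.0)), (18, 876, np.float64(-29.0), np.float64(79.0), np.float64(71.0)), (26, 451, np.float64(-29.0), np.float64(-22.0), np.float64(72.0)), (34, 676, np.float64(-27.0), np.float64(74.0), np.float64(71.0)), (42, 1032, np.float64(-29.0), np.float64(72.0), np.float64(71.0)), (50, 935, np.float64(-23.0), np.float64(74.0), np.float64(71.0)), (58, 889, np.float64(-23.0), np.float64(8.0), np.float64(72.0))]
top rim [-20.83316124 -20.03367789 -18.26026716]
[(-62, 12, np.float64(-22.0), np.float64(-20.0), np.float64(72.0)), (-54, 15, np.float64(-23.0), np.float64(-20.0), np.float64(74.0)), (-46, 10, np.float64(-30.0), np.float64(-22.0), np.float64(73.0)), (-38, 21, np.float64(-29.0), np.float64(-17.0), np.float64(70.0)), (-30, 36, np.float64(-27.0), np.float64(35.0), np.float64(74.0)), (-22, 38, np.float64(-27.0), np.float64(36.0), np.float64(71.0)), (-14, 22, np.float64(-26.0), np.float64(41.0), np.float64(46.0)), (2, 5, np.float64(55.0), np.float64(64.0), np.float64(31.0)), (10, 4, np.float64(63.0), np.float64(69.0), np.float64(34.0)), (42, 4, np.float64(54.0), np.float64(74.0), np.float64(41.0)), (58, 25, np.float64(39.0), np.float64(56.0), np.float64(77.0))]
```

The fourth bead dropped: bead tops are at most about 53, all four are in the bin, and the slide is about 0.036. After a short pause I'll push home with the tote's end.

>>> send_rows([
  [[0, 0, 0, 0, 0], [0, 0, 0, 0, 0], [0, 0, 0, 0, 0], [0, 0, 0, 0, 0], [0, 0.1, 0, 0, 0]],
], squeeze=50)

```text
time_s: 29.1
ee_pos: [458.8, 222.0, 85.4]
ee_rot: [-180.0, 0.0, 78.8]
force: [-0.6, 0.6, -2.0]
gripper_width: 11.6
gripper_force: 50.0
```

>>> send_rows([
  [[0, 0.2, 0, 0, 0], [0, 0.25, 0, 0, 0], [0, 0.25, 0, 0, 0], [0, 0.25, 0, 0, 0], [0, 0.25, 0, 0, 0]],
])

```text
time_s: 29.52
ee_pos: [507.8, 212.2, 85.1]
ee_rot: [-180.0, 0.0, 78.7]
force: [-2.9, 0.1, -0.8]
gripper_width: 12.0
gripper_force: 50.0
```

>>> send_rows([
  [[0, 0.25, 0, 0, 0], [0, 0.25, 0, 0, 0], [0, 0.2, 0, 0, 0], [0, 0.1, 0, 0, 0], [0, 0, 0, 0, 0]],
])

```text
time_s: 29.93
ee_pos: [539.8, 206.2, 85.3]
ee_rot: [179.9, -0.0, 78.7]
force: [0.4, 0.7, -1.9]
gripper_width: 11.5
gripper_force: 50.0
```

```bash
python3 u.py
```

```text
29.9333 [19.8 24.7 99.8 -0.  55.4 31.1] unit xy [-4.27347595  0.74848461] z 85.34842331541871 yaw 78.70116898562569 w 11.528443269842308 F [ 0.43846545  0.69618559 -1.93339898]
```

>>> send_rows([
  [[0, 0.1, 0, 0, 0], [0, 0.12, 0, 0, 0], [0, 0.12, 0, 0, 0], [0, 0.12, 0, 0, 0], [0, 0.12, 0, 0, 0]],
])

```text
time_s: 30.35
ee_pos: [557.2, 202.5, 85.1]
ee_rot: [-179.5, 0.1, 78.7]
force: [-9.7, 3.4, 3.8]
gripper_width: 11.7
gripper_force: 50.0
```

>>> send_rows([
  [[0, 0.08, 0, 0, 0], [0, 0.06, 0, 0, 0], [0, 0.05, 0, 0, 0], [0, 0.05, 0, 0, 0], [0, 0, 0, 0, 0]],
])

```text
time_s: 30.77
ee_pos: [571.2, 199.8, 85.2]
ee_rot: [179.9, 0.0, 78.7]
force: [-0.6, 0.7, -1.2]
gripper_width: 11.6
gripper_force: 50.0
```

```bash
python3 u.py
```

```text
30.7667 [18.2 26.9 95.9 -0.1 57.1 29.5] unit xy [27.83956615  0.81933751] z 85.24212217052974 yaw 78.74533609114786 w 11.554413382177415 F [-0.57749     0.69331545 -1.17938222]
```

The 10 N resistance came and then vanished, so the catch snapped over. A light press to confirm the stop, then retreat.

>>> send_rows([
  [[0, 0.04, 0, 0, 0], [0, 0.04, 0, 0, 0], [0, 0.03, 0, 0, 0], [0, 0, 0, 0, 0]],
])

```text
time_s: 31.1
ee_pos: [572.9, 199.4, 85.4]
ee_rot: [-179.8, 0.0, 78.7]
force: [-6.1, 2.8, 1.3]
gripper_width: 11.7
gripper_force: 50.0
```

>>> send_rows([
  [[0, -0.2, 0, 0, 0], [0, -0.4, 0, 0, 0], [0, -0.5, 0, 0, 0], [0, -0.5, 0, 0, 0], [0, -0.5, 0, 0, 0]],
])

```text
time_s: 31.52
ee_pos: [492.6, 215.6, 85.8]
ee_rot: [179.8, -0.1, 78.7]
force: [-0.4, 0.5, -2.2]
gripper_width: 12.1
gripper_force: 50.0
```

>>> send_rows([
  [[0, -0.5, 0, 0, 0], [0, -0.5, 0, 0, 0], [0, -0.5, 0, 0, 0], [0, -0.3, 0, 0, 0], [0, 0, 0, 0, 0]],
])

```text
time_s: 31.93
ee_pos: [419.9, 229.6, 85.6]
ee_rot: [180.0, 0.0, 78.8]
force: [-0.4, -0.5, -1.0]
gripper_width: 12.1
gripper_force: 50.0
```

```bash
python3 u.py; python3 - <<'E'
from h import *
a=np.deg2rad(-11.65);R=np.array([[np.cos(a),np.sin(a)],[-np.sin(a),np.cos(a)]])
for n in('wrist',):
    f=grab(n);P=cloud(f);q=np.concatenate([(P[...,:2]-[543.8,204.6])@R.T,P[...,2:]],-1)
    m=(q[...,2]>16)&(q[...,2]<68)&(abs(q[...,1])<60)&(q[...,0]>50)&(q[...,0]<140)
    print(n,m.sum(),np.percentile(q[m][:,0],[2,10,50,90]) if m.sum() else '')
    m=(q[...,2]>16)&(q[...,2]<40)&(abs(q[...,1])<90)&(q[...,0]>-60)&(q[...,0]<70); print('loose in front',m.sum())
E
```

```text
31.9333 [ 27.3  17.  112.6  -0.   50.4  38.5] unit xy [-126.3700882    -0.48703669] z 85.63513277151763 yaw 78.83427786710418 w 12.086009539730613 F [-0.35142977 -0.51882062 -0.96749973]
wrist 1604 [88.59425285 89.04598091 89.81025552 90.59603176]
loose in front 398
```

The front face measures x = 89.8, so the bin is home. Now I'll set the tote on the desk clear of the base board and let go.

>>> send_rows([
  [[0, -0.25, 0, 0, 0], [0, -0.25, 0, 0, 0], [0, -0.15, 0, 0, 0], [0, 0, 0.1, 0, 0], [0, 0, 0.15, 0, 0]],
], squeeze=12)

```text
time_s: 32.4
ee_pos: [396.5, 235.0, 75.4]
ee_rot: [179.9, -0.1, 78.8]
force: [0.6, 0.4, -1.7]
gripper_width: 12.1
gripper_force: 12.0
```

>>> send_rows([
  [[0, 0, 0.1, 0, 0], [0, 0, 0.05, 0, 0], [0, 0, 0.03, 0, 0], [0, 0, 0, 0, 0], [0, 0, 0, 0, 0]],
])

```text
time_s: 32.82
ee_pos: [396.2, 234.8, 68.9]
ee_rot: [-180.0, -0.0, 78.7]
force: [-3.1, 0.4, 9.0]
gripper_width: 11.7
gripper_force: 12.0
```

Desk contact. Releasing and rising clear.

>>> send_rows([
  [[0, 0, -0.03, 0, 0], [0, 0, 0, 0, 0.4], [0, 0, 0, 0, 0.4], [0, 0, 0, 0, 0.4], [0, 0, -0.1, 0, 0.4]],
])

```text
time_s: 33.23
ee_pos: [395.7, 234.3, 72.7]
ee_rot: [-179.9, 0.1, 78.7]
force: [0.0, 1.1, -1.3]
gripper_width: 35.2
gripper_force: 0.0
```

>>> send_rows([
  [[0, 0, -0.4, 0, 0.4], [0, 0, -0.7, 0, 0.4], [0, 0, -0.8, 0, 0.4], [0, 0, -0.8, 0, 0.4], [0, 0, -0.4, 0, 0.4]],
])

```text
time_s: 33.65
ee_pos: [397.6, 235.5, 201.2]
ee_rot: [179.7, -0.2, 78.7]
force: [0.5, 0.9, 0.6]
gripper_width: 36.6
gripper_force: 0.0
```

>>> send_rows([
  [[0, 0, 0, 0, 0.4], [0, 0, 0, 0, 0.4], [0, 0, 0, 0, 0.4]],
])

```text
time_s: 33.9
ee_pos: [395.4, 234.2, 196.4]
ee_rot: [-179.9, 0.1, 78.7]
force: [0.6, 0.9, 0.1]
gripper_width: 36.3
gripper_force: 0.0
```

```bash
python3 t.py; python3 - <<'E'
from h import *
a=np.deg2rad(-11.65);R=np.array([[np.cos(a),np.sin(a)],[-np.sin(a),np.cos(a)]])
f=grab('wrist');P=cloud(f);q=np.concatenate([(P[...,:2]-[543.8,204.6])@R.T,P[...,2:]],-1)
m=(q[...,2]>20)&(q[...,2]<66)&(abs(q[...,1])<60)&(q[...,0]>50)&(q[...,0]<140)
print('front face',m.sum(),np.median(q[m][:,0]) if m.sum() else '')
E
```

```text
[ 29.2   8.7 105.4  -0.   66.   40.5] [395.36815131 234.23510799 196.37221346] [-1.79917824e+02  7.93313854e-02  7.87195366e+01] 36.28648549183282 [0.64751045 0.8830705  0.11053665]
scene all 919 ((399.237060546875, 234.1638946533203), (95.71385192871094, 119.85797882080078), 78.81012725830078) [11.56421469 33.70699614 95.42629005]
scene bar 167 ((397.4161071777344, 233.53927612304688), (91.09002685546875, 15.87868881225586), 79.40375518798828) [84.17938718 93.45430723 97.74193733]
top all 145 ((396.06585693359375, 216.18197631835938), (55.36174011230469, 113.31900024414062), 78.71240997314453) [10.87218501 17.97883453 92.21538074]
top bar 12 ((392.939208984375, 216.65235900878906), (55.386619567871094, 10.055888175964355), 80.4297103881836) [ 87.47105342  95.80683532 100.26844946]
front face 3125 89.70531009211314
```

The tote is upright (bar top at about 93), the bin is home at 89.7, and the gripper is clear. Handing in.

```bash
python3 -c "
from workcell import env
print(env.job_done())"
```

```text
the job is handed in; nothing more can be done
None
```

I handed the job in at about 34 s of the 67 s: four beads tipped into the bin, bin pushed home past the catch (front face measured at x = 89.7), empty tote upright on the desk, gripper clear; no verdict came back, I did not re-check the beads after the final push, and I never re-measured the bystanders, though nothing was seen to touch them.

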